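Load the holding cabinet and close its sash

TASK

Raise the cabinet's sash until the catch on the right-hand post holds it, well clear of the pan. Without tipping it, set the lidded pan on the front sill and slide it in under the sash as far as the back stop, its long handle left sticking out. Then throw the catch outward and lower the sash gently until it is fully shut, the long handle passing through the slot in it; leave the tub, bottle and bowl where they are.

Things in the scene. Friction and masses are not known exactly. Their poses are not given: they have to be found in the camera images.
- cabinet: Steel countertop holding cabinet, fixed. Origin on the counter, under the middle of the sash; x points into the cabinet (from its front to its back), y to the left of one who faces its front, z up. Two sash posts, y 120 to 165 mm either side, x -3 to 27 mm, 310 mm high. The clear roof behind the sash has its top 136 mm above the counter.
- sill (a point): Middle of the front sill's top, 30 mm above the counter. The sill is 150 mm wide and runs from x=-210 mm of the cabinet to the sash, level with the deck inside.
- bay_mouth (a point): Point of the deck under the middle of the sash (x=0 of the cabinet, 30 mm above the counter), the mouth of the bay. The bay behind it is 130 mm wide, 100 mm high inside and ends at the upright back stop, 140 mm further in (x=140 mm).
- sash (a joint): Height of the sash above shut, m: 0 = shut on the deck, 0.125 = top stop; starts 0 to 0.03 open. A clear panel in a steel frame, 240 mm wide, 8 mm thick, 130 mm high, in the plane x=0 of the cabinet. Balanced: it stays where it is left; about 9 N raises it and, with the catch out, about 3 N lowers it.
- sash_slot (a point): Middle of the sash's lower edge (30 mm above the counter when shut), where a slot 48 mm wide and 40 mm high lets a pan's handle through. On the sash's right-hand front edge (y -105 to -130 mm of the cabinet, out to x=-16) is a rack of four teeth, on which the catch holds the sash at 0.05, 0.07, 0.09 and 0.11 m.
- sash_handle (a point): Middle of the sash's handle: a level black bar 84 mm long across the cabinet (along its y), 14 x 14 mm thick, on two legs 60 mm apart, standing on the sash's top edge; 195 mm above the counter when the sash is shut, rising with it. 28 mm free under the bar.
- catch (a joint): Ratchet catch (pawl), rad: 0 = in, leaning 50 degrees inward to the teeth, as it starts; 1.5 = thrown fully outward. Upright at 0.87; its weight (60 g) drops it to whichever side it leans. While in, the sash goes up (teeth click past) but not down past the tooth it rests on; throw it past upright and leave it out before the sash will go down.
- catch_pivot (a point): The catch's pivot, on the right-hand post, at x=-10, y=-170, z=157 mm of the cabinet. The catch turns about an axis along the cabinet's x; its strut is 60 mm long, 8 mm thick.
- catch_knob (a point): On the catch's knob: a round pin 12 mm thick (outer 12 mm: black, 16 mm thick) parallel to the cabinet's x, 50 mm from the pivot, sticking out to the front; it reaches from 46 mm behind this point to 20 mm in front of it. In: at x=-60, y=-132, z=189 mm of the cabinet; pushed about 55 mm toward -y it passes upright and falls outward.
- pan: Loose lidded steel pan, 0.45 to 0.7 kg. Origin under the middle of its body, z up. Body 120 (x) x 100 (y) mm, 50 mm high with the lid; long handle toward its -x. Starts on the counter left or right of the sill, x within 0.6 rad of the world's x. Fully home: body against the back stop, origin at x=80 mm of the cabinet, long handle to the cabinet's front.
- pan_grip (a point): Middle of the black grip on the pan's lid, at x=-5 mm, z=78 mm of the pan, over the centre of mass: a bar 60 mm along x, 14 mm wide (y), 14 mm high, its top 85 mm above the pan's underside, with 21 mm free between it and the lid except at its ends.
- pan_tail (a point): Point on the long black handle, 20 mm before its free end, at x=-150 mm, z=17 mm of the pan. The handle is a flat bar 14 mm wide (y), 10 mm high, from x=-60 to x=-170 mm of the pan, its underside 12 mm above the pan's underside. Too far from the weight to lift the pan level by it, but good to slide it by.
- tub: Bystander: white tub with a red lid, 122 mm across, 112 mm high, origin under its middle; on the counter on the other side of the sill from the pan.
- oil: Bystander: amber oil bottle, 68 mm across, 240 mm high, origin under its middle.
- bowl: Bystander: steel bowl, 150 mm across, 70 mm high, origin under its middle.
Mind the look-alikes: they are no part of the job. Leave any purple look-alike of the pan alone.

How it is judged (in metres and radians):
On the way, in this order (a step that is already met when the one before it is completed fails the run):
1. the sash is raised clear of the pan (more than 55 mm) with the catch in (value of joint sash above 0.055 m and value of joint catch below 0.4 rad), for 0.2 s.
2. the pan has been slid in under the raised sash, to within 14 mm of the back stop (x of pan in the frame of cabinet above 0.066 m and z of pan in the frame of cabinet below 0.04 m and angle between pan's own z axis and vertical below 0.08 rad and value of joint sash above 0.04 m), for 0.2 s.
3. the catch is thrown outward while the sash is still up (value of joint catch above 0.9 rad and value of joint sash above 0.04 m), for 0.1 s.
At the end, for the whole second after the job is handed in: The sash is shut (within 6 mm), the pan stands level (within 0.08 rad) on the cabinet's deck within 14 mm of the back stop, at rest, its long handle out through the slot in front of the sash (x of pan in the frame of cabinet above 0.066 m and z of pan in the frame of cabinet below 0.04 m and angle between pan's own z axis and vertical below 0.08 rad and value of joint sash below 0.006 m and x of pan_tail in the frame of cabinet below -0.04 m and linear speed of pan below 0.02 m/s); the robot touches nothing.
It fails at once if the sash is slammed (comes down faster than 0.4 m/s) (velocity of joint sash below -0.4 m/s).
It fails at once if the pan is tipped by more than 0.4 rad (angle between pan's own z axis and vertical above 0.4 rad).
It fails at once if the tub is moved by more than 40 mm (distance of tub from where it was at the start of the episode above 0.04 m).
It fails at once if the bottle is moved by more than 40 mm (distance of oil from where it was at the start of the episode above 0.04 m).
It fails at once if the bowl is moved by more than 40 mm (distance of bowl from where it was at the start of the episode above 0.04 m).
It also fails if it takes over 72 s, if anything falls off the work surface, if the arm or the gripper's body presses on something with over 40 N, if the wrist force passes 120 N, or if a joint passes its speed limit or range.

ROBOT

A 7-joint arm with a two-finger parallel gripper is mounted at the origin on the work surface. World frame = base frame: x ahead of the robot, y to its left, z up, the work surface at z = 0. Lengths are in m, angles in degrees, forces in N, time in s.
With the tool pointing down it reaches from about 0.425 to 0.875 m from the base axis. Payload 4.7 kg.
Tool frame: the origin (TCP) lies on the centre line of the jaws, within the pads' length; the fingertips stand ahead of it and the grasp point (between the pads) lies 2 mm behind it (env.tip_reach is the x of the fingertips in the tool frame, in m); x points along the fingers, z is the direction in which the jaws open and shut, and the axes are right-handed (so a half turn about x gives the same grasp; the last joint's range is limited). The gripper opens to 87 mm and grips with 3 to 60 N. Pads are 19 mm wide; open, the fingers measure 117 mm over their backs; the gripper's body (75 mm by 190 mm) begins 51 mm behind the grasp point.
Start: joints at [72.428, 18.392, -4.016, 83.108, 1.295, 78.541, -3.26], TCP at [0.205, -0.617, 0.24] pointing down, gripper open.
Joint ranges: [-163.93, 163.93], [-17.29, 119.83], [-79.2, 71.16], [3.27, 140.29], [-89.18, 269.18], [5.43, 117.66], [-154.24, 154.24]. Speed limits (degrees/s): [147.25, 147.25, 180, 180, 180, 180, 180].

INTERFACE

Orientations are given as [roll, pitch, yaw] about the fixed x, y, z axes, in that order (R = Rz(yaw) Ry(pitch) Rx(roll)).
In Python, from cell import telemetry, optics, env, models gives the robot as it stands.
- The arm moves only by the shell command python3 -m pendant 'ROWS' [FORCE]. ROWS is JSON, a list of rows, each a list of 3 entries, a list of its own where there are three numbers: the finger opening in mm, from 0 to 87, then the shift along the tool's x, y, z in mm, then the turn, a rotation vector about the tool's x, y, z in rad. A call has 1 to 10 rows; each row is the pose to reach, as a shift and turn from the pose commanded when the call began, along the tool's axes at that moment; what a row does not reach only later rows make up. A row lasts 1/12 s, in which the tool goes at most 41.7 mm and 7.16 degrees, less where a joint would pass 70% of its speed; a pose out of reach is approached as far as the arm can. A call with a gripper value outside its range is refused whole. The fingers move at their own pace and stop on an object; FORCE is the grip in N (left out, the last holds). Time passes only in rows, so rows that repeat a pose let the fingers close. It gives the time, the measured TCP pose, the force and the opening at its end, in the units of the state.
- telemetry.get_obs(): the state, without advancing time (a new reading comes with each control period).
- optics.read_camera(name): name is "scene" or "side" or "wrist"; returns a dict with "image" (420x560x3 uint8, blue, green, red), "range_z" (420x560 float32, m along the optical axis (not along the pixel's ray), 0 where there is no reading), "fx", "fy", "cx", "cy" (pixels), "cam_to_world" (4x4, takes a point from camera to world coordinates). Camera axes: x right, y up, looking along -z (the intrinsics and any distortion apply to the point x, -y, -z); pixel columns grow to the right and rows downward; lengths in m; the calibration is good to about 2 mm. A picture is of the moment at which its call begins.
- env.sign_off(): hands the job in, once; it reports no verdict.
Trained networks look in the newest picture that a camera, given by its name, has taken for a name from the list of things; names that differ only in an ending like _2 or _b are one class to them, and where a whole thing is asked for, a point or a joint stands for the part that bears it (a point fixed in the world has none). Each returns a list of dicts, best first, with "confidence" (0 to 1); they miss things now and then, are a little off and sometimes report something else, mostly with a low value. They report only what shows in the picture. A call takes as long as a camera call. They do not tell look-alikes from the thing itself.
- models.masks_of(camera, label): "pixels" (420x560 bool, what is visible of it) and "extent" ([left, top, right, bottom] as shares, 0 to 1, of the picture: columns of its width, rows of its height, round what is visible of it).
- models.landmark_of(camera, label): "centre" ([row, column] as shares, 0 to 1, of the picture: columns of its width, rows of its height: a listed point, or the origin of a listed thing).
The state is a dict: "time_s": time; "qpos": joint angles; "joint_velocities": joint speeds; "effort": joint torques, N m; "tool_pos": TCP position; "tool_rot": TCP orientation; "force": force on the tool from outside, world axes, zero at the start; "wrist_torque": the same for the moment, N m; "grip_width": finger opening in m.
Only numpy, scipy, OpenCV 4.12 (cv2) and the standard library are available. Lean on these libraries where they do the work, as an engineer would, in place of code of your own. Each camera call takes 0.05 s, during which the arm holds its last target.

## Working session

There is one attempt and no reset: what is moved stays moved. The work goes in short steps, Python scripts to look and compute and a shell command to move; the robot and the scene stay as the last step left them, time stands still between calls to the robot, and variables do not carry over. Pictures are saved under pics/ and viewed, and the job is handed in when it is done.

```bash
ls; mkdir -p pics
python3 - <<'E'
from cell import telemetry, optics, env, models
import cv2,numpy as np
print(telemetry.get_obs(), env.tip_reach)
for n in ["scene","side","wrist"]:
    c=optics.read_camera(n); cv2.imwrite(f"pics/{n}0.png",c["image"])
    print(n,c["fx"],c["cx"],c["cy"],np.round(c["cam_to_world"],3).tolist())
    for k in ["cabinet","sill","bay_mouth","sash_slot","sash_handle","catch_pivot","catch_knob","pan","pan_grip","pan_tail","tub","oil","bowl"]:
        r=models.landmark_of(n,k)
        print(k,[(round(x["confidence"],2),np.round([x["centre"][0]*420,x["centre"][1]*560],1).tolist()) for x in r[:3]])
E
```

```text
pics
{'time_s': 0.0, 'qpos': array([72.42662948, 18.44102142, -4.01361934, 83.17446018,  1.29391836,
       78.54141236, -3.25875889]), 'joint_velocities': array([ 0.060319  ,  0.05035957,  0.05647696,  0.00770628,  0.00786588,
       -0.13716159,  0.04954365]), 'effort': array([-5.63802660e-04, -4.91289818e+01, -4.04384863e-01, -3.12525916e+01,
       -6.38285000e-02,  4.36381018e-02,  1.84329087e-04]), 'tool_pos': array([ 0.2047446 , -0.61636063,  0.23844286]), 'tool_rot': array([-177.28776111,   89.8881559 ,  111.09456005]), 'force': array([ 0.06166047, -0.44318204, -0.45278084]), 'wrist_torque': array([ 0.03212664, -0.02032757, -0.01827091]), 'grip_width': 0.08724173313831844} 0.017
scene 396.95126864035404 281.78306254186174 208.12566853122206 [[-0.012, -0.726, 0.687, 1.394], [1.0, -0.001, 0.016, 0.078], [-0.011, 0.688, 0.726, 1.091], [0.0, 0.0, 0.0, 1.0]]
cabinet [(0.73, [275.3, 261.1])]
sill [(0.6, [241.7, 263.8]), (0.42, [223.5, 180.6])]
bay_mouth [(0.24, [270.1, 390.0])]
sash_slot []
sash_handle [(0.64, [235.4, 251.9])]
catch_pivot [(0.71, [221.4, 182.3]), (0.66, [238.4, 198
[... 761 characters left out ...]

catch_pivot [(0.55, [161.6, 240.0])]
catch_knob [(0.68, [155.7, 254.1])]
pan [(0.88, [389.3, 267.8]), (0.72, [318.0, 293.2])]
pan_grip [(0.86, [364.9, 266.5]), (0.82, [291.2, 291.0])]
pan_tail [(0.68, [293.7, 349.0]), (0.25, [223.4, 222.8])]
tub [(0.89, [189.0, 310.6]), (0.69, [158.0, 252.7]), (0.17, [173.8, 217.1])]
oil []
bowl [(0.62, [168.4, 245.1]), (0.49, [294.0, 294.2])]
wrist 338.49684362958294 283.3649165822514 203.85080997568238 [[0.315, 0.912, 0.264, 0.278], [-0.949, 0.302, 0.088, -0.593], [0.001, -0.278, 0.961, 0.385], [0.0, 0.0, 0.0, 1.0]]
cabinet []
sill []
bay_mouth []
sash_slot []
sash_handle []
catch_pivot []
catch_knob []
pan []
pan_grip []
pan_tail []
tub []
oil []
bowl []
```

View pics/scene0.png

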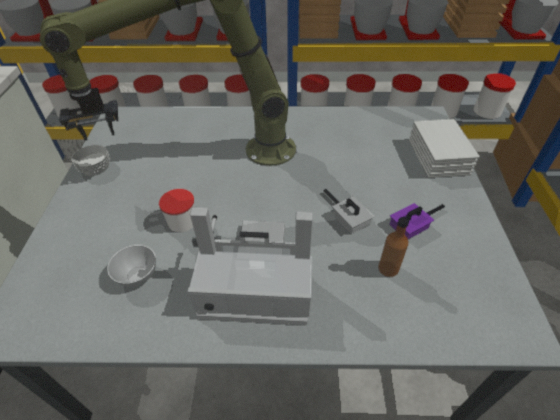

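View pics/side0.png

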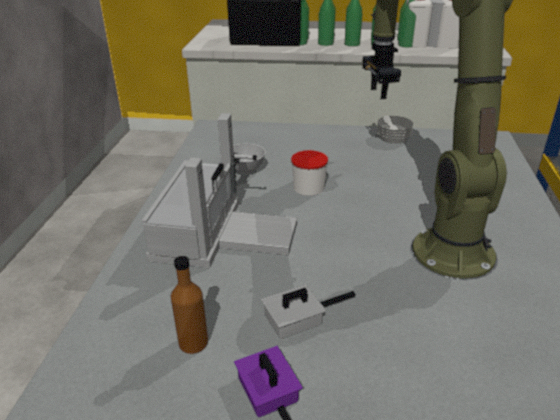

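The scene shows the cabinet with its front facing the robot (centre about pixel 255,265). The steel pan is at (350,210), the purple look-alike at (410,220), the bottle at (393,250), the tub at (178,210) and the bowl at (132,265). Next I'll measure positions from depth.

```bash
cat > h.py <<'E'
from cell import telemetry, optics, env, models
import cv2,numpy as np
from scipy.spatial.transform import Rotation as R
def cloud(c):
    z=c["range_z"]; v,u=np.mgrid[0:420,0:560]
    P=np.stack([(u-c["cx"])/c["fx"]*z,-(v-c["cy"])/c["fy"]*z,-z],-1)
    T=c["cam_to_world"]; W=P@T[:3,:3].T+T[:3,3]
    W[z<=0]=np.nan
    return W
def proj(c,p):
    T=c["cam_to_world"]; q=(np.asarray(p)-T[:3,3])@T[:3,:3]
    return c["cx"]+c["fx"]*q[0]/-q[2], c["cy"]+c["fy"]*-q[1]/-q[2]
def crop(c,name,x0,y0,x1,y1,s):
    cv2.imwrite(name,cv2.resize(c["image"][y0:y1,x0:x1],None,fx=s,fy=s,interpolation=cv2.INTER_CUBIC))
def mats():
    o=telemetry.get_obs()
    return np.array(o["tool_pos"]), R.from_euler("xyz",o["tool_rot"],degrees=True).as_matrix()
E
python3 - <<'E'
from h import *
for n,box in [("scene",(170,170,460,330)),("side",(120,90,380,420))]:
    c=optics.read_camera(n); W=cloud(c); np.save(f"pics/{n}.npy",W)
    crop(c,f"pics/{n}_c.png",*box,2 if n=="side" else 2.7)
    for k in ["pan","cabinet","tub","oil","bowl","sash_handle","sill","catch_knob"]:
        for r in models.masks_of(n,k)[:3]:
            m=r["pixels"]; p=W[m]; p=p[~np.isnan(p[:,0])]
            if len(p): print(n,k,round(r["confidence"],2),m.sum(),np.percentile(p,[3,50,97],axis=0).round(3).tolist())
E
```

```text
scene pan 0.88 896 [[0.373, 0.447, 0.003], [0.456, 0.52, 0.047], [0.514, 0.63, 0.083]]
scene pan 0.79 1046 [[0.309, 0.238, 0.003], [0.434, 0.3, 0.047], [0.486, 0.368, 0.082]]
scene cabinet 0.72 11611 [[0.489, -0.186, 0.017], [0.746, -0.026, 0.134], [0.83, 0.132, 0.297]]
scene tub 0.75 1171 [[0.383, -0.36, 0.007], [0.462, -0.307, 0.108], [0.486, -0.26, 0.114]]
scene oil 0.79 1129 [[0.624, 0.374, 0.003], [0.656, 0.398, 0.126], [0.67, 0.431, 0.239]]
scene bowl 0.83 1563 [[0.599, -0.482, 0.002], [0.644, -0.432, 0.035], [0.733, -0.353, 0.069]]
scene sill 0.9 11683 [[0.487, -0.186, 0.015], [0.746, -0.026, 0.134], [0.831, 0.132, 0.298]]
side pan 0.93 3180 [[0.389, 0.461, 0.009], [0.442, 0.537, 0.049], [0.504, 0.583, 0.084]]
side pan 0.88 2476 [[0.302, 0.238, 0.007], [0.409, 0.325, 0.048], [0.477, 0.375, 0.083]]
side tub 0.71 1482 [[0.373, -0.406, -0.002], [0.423, -0.272, 0.082], [0.478, -0.252, 0.112]]
side oil 0.78 2537 [[0.6, 0.399, 0.006], [0.625, 0.431, 0.121], [0.659, 0.444, 0.239]]
side bowl 0.66 713 [[0.594, -0.486, 0.002], [0.646, -0.446, 0.049], [0.703, -0.147, 0.187]]
side bowl 0.64 10554 [[0.471, -0.151, 0.011], [0.664, 0.055, 0.107], [0.814, 0.148, 0.291]]
side sash_handle 0.91 1351 [[0.638, -0.129, 0.051], [0.656, -0.022, 0.127], [0.663, 0.094, 0.211]]
side sash_handle 0.22 10848 [[0.47, -0.155, 0.009], [0.664, 0.055, 0.107], [0.814, 0.148, 0.293]]
```

View pics/scene_c.png

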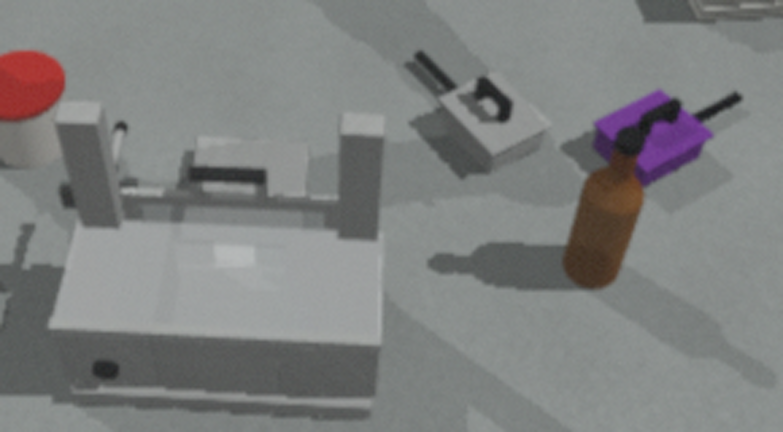

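View pics/side_c.png

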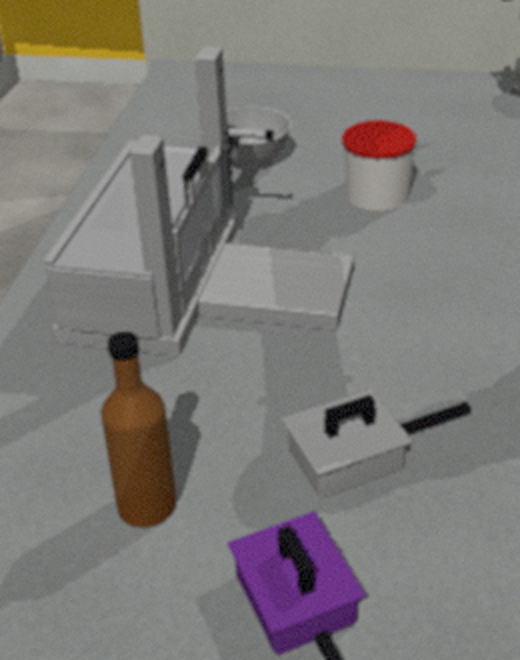

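Run:
```python
import numpy as np,cv2
for n in ["scene","side"]:
    W=np.load(f"pics/{n}.npy").reshape(-1,3); W=W[~np.isnan(W[:,0])]
    def sel(x0,x1,y0,y1,z0,z1):
        return W[(W[:,0]>x0)&(W[:,0]<x1)&(W[:,1]>y0)&(W[:,1]<y1)&(W[:,2]>z0)&(W[:,2]<z1)]
    def rect(p,l):
        if len(p)<5: print(n,l,len(p));return
        r=cv2.minAreaRect((p[:,:2]*1000).astype(np.float32)); print(n,l,len(p),np.round(r[0]),np.round(r[1]),round(r[2],1),"med",np.median(p,axis=0).round(3),"zmax",p[:,2].max().round(3))
    rect(sel(.4,.9,-.25,.25,.303,.32),"posttops")
    rect(sel(.4,.9,-.25,-.05,.303,.32),"posttopR")
    rect(sel(.4,.9,.05,.25,.303,.32),"posttopL")
    rect(sel(.3,.65,-.15,.12,.024,.036),"sill")
    rect(sel(.66,.9,-.25,.2,.130,.140),"roof")
    rect(sel(.55,.75,-.08,.05,.18,.24),"bar")
    rect(sel(.3,.55,.2,.4,.045,.056),"pan lid")
    rect(sel(.3,.55,.2,.4,.076,.09),"grip")
    rect(sel(.25,.5,.2,.4,.012,.028),"lowpan")
```

```text
scene posttops 307 [674. -22.] [329.  33.] 87.3 med [0.676 0.099 0.308] zmax 0.313
scene posttopR 152 [ 667. -164.] [45. 31.] 89.3 med [ 0.669 -0.164  0.309] zmax 0.313
scene posttopL 155 [681. 119.] [45. 33.] 87.6 med [0.684 0.12  0.308] zmax 0.312
scene sill 632 [498. -13.] [150.  95.] 86.3 med [ 0.489 -0.001  0.028] zmax 0.036
scene roof 4787 [742. -27.] [340. 165.] 86.7 med [ 0.748 -0.024  0.135] zmax 0.14
scene bar 210 [662. -22.] [84. 18.] 86.3 med [ 0.666 -0.021  0.209] zmax 0.215
scene pan lid 543 [421. 307.] [124. 101.] 30.8 med [0.431 0.305 0.048] zmax 0.056
scene grip 69 [417. 305.] [61. 17.] 30.9 med [0.417 0.305 0.082] zmax 0.087
scene lowpan 203 [388. 266.] [229.  88.] 41.5 med [0.429 0.263 0.02 ] zmax 0.028
side posttops 219 [670. -19.] [334.  30.] 86.8 med [0.671 0.113 0.308] zmax 0.313
side posttopR 83 [ 662. -159.] [53. 30.] 86.5 med [ 0.661 -0.157  0.308] zmax 0.312
side posttopL 136 [677. 123.] [49. 29.] 87.8 med [0.677 0.127 0.309] zmax 0.313
side sill 2146 [551. -38.] [208. 212.] 85.8 med [ 0.549 -0.006  0.029] zmax 0.035
side roof 1957 [737. -24.] [351. 165.] 87.1 med [0.763 0.05  0.135] zmax 0.14
side bar 169 [657. -17.] [92. 14.] 87.3 med [ 0.656 -0.003  0.207] zmax 0.216
side pan lid 1309 [417. 311.] [121. 105.] 32.2 med [0.417 0.323 0.049] zmax 0.055
side grip 163 [413. 309.] [60. 18.] 33.2 med [0.412 0.311 0.083] zmax 0.088
side lowpan 498 [363. 300.] [228.  84.] 24.6 med [0.363 0.326 0.02 ] zmax 0.028
```

```bash
cat >> h.py <<'E'
YAW=np.radians(-3.0); ORG=np.array([.660,-.020,0])
CX=np.array([np.cos(YAW),np.sin(YAW),0]); CY=np.array([-np.sin(YAW),np.cos(YAW),0]); CZ=np.array([0,0,1.])
def cab(x,y,z): return ORG+x*CX+y*CY+z*CZ
def tocab(p): p=np.asarray(p)-ORG; return np.array([p@CX,p@CY,p@CZ])
def plan(targets,xax=(0,0,-1),zax=None):
    """targets: world positions; zax: jaw dir (sign free)"""
    p,M=mats(); rv=np.zeros(3)
    if zax is not None:
        best=None
        for s in (1,-1):
            x=np.array(xax,float);x/=np.linalg.norm(x); z=s*np.array(zax,float); z-=x*(x@z); z/=np.linalg.norm(z)
            T=np.stack([x,np.cross(z,x),z],1)
            r=R.from_matrix(M.T@T).as_rotvec()
            if best is None or np.linalg.norm(r)<np.linalg.norm(best): best=r
        rv=best
    print("tool axes",M.T.round(3).tolist()); print("at",p.round(4),"cab",tocab(p).round(4))
    for t in targets: print("shift mm",(M.T@(np.asarray(t)-p)*1000).round(1).tolist(),"dist",round(np.linalg.norm(t-p)*1000))
    print("rotvec",rv.round(3).tolist(),"deg",round(np.degrees(np.linalg.norm(rv)),1))
E
python3 - <<'E'
from h import *
p,M=mats()
print(telemetry.get_obs()["qpos"])
plan([p+[0,0,.19],cab(-.15,0,.43),cab(0,0,.43),cab(0,0,.30)],zax=CX)
E
```

```text
[72.42800782 18.39227093 -4.01664831 83.107386    1.29422935 78.53913905
 -3.25881861]
tool axes [[0.0, -0.0, -1.0], [0.949, 0.315, -0.0], [0.315, -0.949, 0.0]]
at [ 0.2049 -0.6169  0.2396] cab [-0.4232 -0.6199  0.2396]
shift mm [-190.0, -0.0, 0.0] dist 190
shift mm [-190.5, 480.4, -477.6] dist 704
shift mm [-190.5, 620.1, -422.9] dist 774
shift mm [-60.5, 620.1, -422.9] dist 753
rotvec [-1.198, 0.0, 0.0] deg 68.6
```

```bash
python3 -m pendant '[[87,[-190,0,0],[-0.1,0,0]],[87,[-190,0,0],[-0.2,0,0]],[87,[-190,0,0],[-0.3,0,0]],[87,[-190,0,0],[-0.4,0,0]],[87,[-190,0,0],[-0.5,0,0]],[87,[-190,28,-28],[-0.6,0,0]],[87,[-190,56,-56],[-0.7,0,0]],[87,[-190,84,-84],[-0.8,0,0]],[87,[-190,112,-112],[-0.9,0,0]],[87,[-190,140,-140],[-1.0,0,0]]]' 30
python3 - <<'E'
from h import *
plan([cab(-.15,0,.43),cab(0,0,.43),cab(0,0,.30)],zax=CX)
E
```

```text
time_s: 3.83
tool_pos: [0.2943, -0.438, 0.4297]
tool_rot: [-65.6, 90.0, -79.7]
force: [1.5, -0.1, 0.5]
grip_width: 0.0867
tool axes [[0.0, -0.001, -1.0], [0.243, 0.97, -0.001], [0.97, -0.243, 0.0]]
at [ 0.2943 -0.438   0.4297] cab [-0.3433 -0.4366  0.4297]
shift mm [-0.5, 465.6, 106.1] dist 477
shift mm [-0.5, 494.3, 253.3] dist 555
shift mm [129.5, 494.4, 253.3] dist 570
rotvec [-0.193, 0.0, 0.001] deg 11.1
```

```bash
python3 -m pendant '[[60,[0,40,9],[-0.1,0,0]],[60,[0,80,18],[-0.19,0,0]],[60,[0,120,27],[-0.19,0,0]],[60,[0,160,36],[-0.19,0,0]],[60,[0,200,45],[-0.19,0,0]],[60,[0,240,54],[-0.19,0,0]],[60,[0,280,63],[-0.19,0,0]],[60,[0,320,73],[-0.19,0,0]],[60,[0,360,82],[-0.19,0,0]],[60,[0,400,91],[-0.19,0,0]]]'
python3 - <<'E'
from h import *
plan([cab(-.15,0,.43),cab(0,0,.43),cab(0,0,.30)],zax=CX)
E
```

```text
time_s: 4.67
tool_pos: [0.4812, -0.0727, 0.43]
tool_rot: [-45.9, 89.9, -49.3]
force: [1.0, -0.8, -0.4]
grip_width: 0.0598
tool axes [[0.001, -0.001, -1.0], [0.06, 0.998, -0.001], [0.998, -0.06, 0.001]]
at [ 0.4812 -0.0727  0.43  ] cab [-0.1758 -0.062   0.43  ]
shift mm [-0.0, 62.2, 25.3] dist 67
shift mm [0.1, 63.4, 175.3] dist 186
shift mm [130.1, 63.6, 175.2] dist 227
rotvec [-0.008, 0.001, 0.001] deg 0.5
```

```bash
python3 -m pendant '[[60,[0,16,40],[0,0,0]],[60,[0,32,80],[0,0,0]],[60,[0,48,120],[0,0,0]],[60,[0,63,155],[0,0,0]],[60,[0,63,175],[0,0,0]],[60,[30,63,175],[0,0,0]],[60,[70,63,175],[0,0,0]],[60,[110,63,175],[0,0,0]],[60,[130,63,175],[0,0,0]],[60,[130,63,175],[0,0,0]]]'
python3 - <<'E'
from h import *
plan([cab(0,0,.209)],zax=CX)
c=optics.read_camera("wrist"); cv2.imwrite("pics/w1.png",c["image"])
W=cloud(c).reshape(-1,3); W=W[~np.isnan(W[:,0])]
s=W[(W[:,2]>.198)&(W[:,2]<.225)&(abs(W[:,0]-.66)<.04)&(abs(W[:,1]+.02)<.09)]
print(len(s),cv2.minAreaRect((s[:,:2]*1000).astype(np.float32)),np.percentile(s,[2,50,98],axis=0).round(4))
E
```

```text
time_s: 5.5
tool_pos: [0.6567, -0.0235, 0.2934]
tool_rot: [-174.0, 89.4, -177.5]
force: [0.0, -0.8, 0.0]
grip_width: 0.06
tool axes [[-0.01, -0.0, -1.0], [0.06, 0.998, -0.001], [0.998, -0.06, -0.01]]
at [ 0.6567 -0.0235  0.2934] cab [-0.0031 -0.0036  0.2934]
shift mm [84.4, 3.8, 3.9] dist 85
rotvec [-0.008, -0.01, 0.001] deg 0.7
2275 ((659.0771484375, -21.20473861694336), (83.68099975585938, 14.024399757385254), 87.03450775146484) [[ 0.6517 -0.0598  0.209 ]
 [ 0.6594 -0.0171  0.2125]
 [ 0.6669  0.02    0.214 ]]
```

View pics/w1.png

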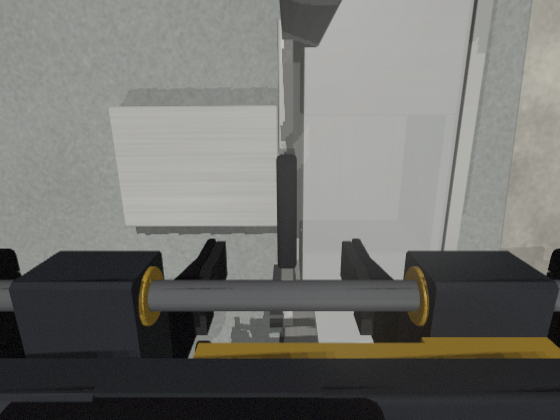

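The wrist view shows the bar at about column 287, running vertically between the fingers, and depth gives its middle as (0.659, -0.021, 0.207). This agrees with the cabinet estimate. I'll grip it now.

```bash
sed -i 's/ORG=np.array(\[.660,-.020,0\])/ORG=np.array([.659,-.0212,0])/' h.py
python3 - <<'E'
from h import *
plan([cab(0,0,.206)],zax=CX)
E
```

```text
tool axes [[-0.005, -0.0, -1.0], [0.06, 0.998, -0.001], [0.998, -0.06, -0.005]]
at [ 0.6581 -0.0231  0.2971] cab [-0.0008 -0.002   0.2971]
shift mm [91.1, 2.0, 1.3] dist 91
rotvec [-0.008, -0.005, 0.001] deg 0.5
```

```bash
python3 -m pendant '[[60,[30,2,1],[-0.008,0,0]],[60,[60,2,1],[-0.008,0,0]],[60,[85,2,1],[-0.008,0,0]],[60,[92,2,1],[-0.008,0,0]],[0,[92,2,1],[-0.008,0,0]],[0,[92,2,1],[-0.008,0,0]],[0,[92,2,1],[-0.008,0,0]],[0,[92,2,1],[-0.008,0,0]]]' 40
python3 - <<'E'
from h import *
plan([cab(0,0,.206+.105)],zax=CX)
E
```

```text
time_s: 6.22
tool_pos: [0.6617, -0.0202, 0.2102]
tool_rot: [0.4, 89.8, -2.6]
force: [0.5, -0.1, 0.7]
grip_width: 0.0409
tool axes [[0.004, -0.0, -1.0], [0.052, 0.999, 0.0], [0.999, -0.052, 0.004]]
at [ 0.6617 -0.0202  0.2102] cab [0.0026 0.0011 0.2102]
shift mm [-100.8, -1.1, -2.2] dist 101
rotvec [0.0, 0.004, -0.0] deg 0.2
```

Still closing, so I'll hold a few more rows.

```bash
python3 -m pendant '[[0,[0,0,0],[0,0,0]],[0,[0,0,0],[0,0,0]],[0,[0,0,0],[0,0,0]],[0,[0,0,0],[0,0,0]],[0,[0,0,0],[0,0,0]]]' 40
```

```text
time_s: 6.63
tool_pos: [0.6583, -0.0203, 0.2071]
tool_rot: [-172.2, 89.7, -175.2]
force: [-6.2, -0.2, 3.8]
grip_width: 0.0137
```

```bash
python3 -m pendant '[[0,[-10,0,0],[0,0,0]],[0,[-22,0,0],[0,0,0]],[0,[-34,0,0],[0,0,0]],[0,[-46,0,0],[0,0,0]],[0,[-58,0,0],[0,0,0]],[0,[-70,0,0],[0,0,0]],[0,[-82,0,0],[0,0,0]],[0,[-94,0,0],[0,0,0]],[0,[-104,0,0],[0,0,0]],[0,[-106,0,0],[0,0,0]]]' 40
python3 -m pendant '[[0,[0,0,0],[0,0,0]],[0,[0,0,0],[0,0,0]],[0,[0,0,0],[0,0,0]]]'
```

```text
time_s: 7.47
tool_pos: [0.6583, -0.0204, 0.3154]
tool_rot: [-165.3, 89.7, -168.3]
force: [-7.7, -0.6, -9.7]
grip_width: 0.0136
time_s: 7.72
tool_pos: [0.6583, -0.0203, 0.3154]
tool_rot: [-162.7, 89.8, -165.6]
force: [-9.9, 0.4, -2.5]
grip_width: 0.0138
```

```bash
python3 -m pendant '[[0,[3,0,0],[0,0,0]],[0,[6,0,0],[0,0,0]],[0,[8,0,0],[0,0,0]],[0,[8,0,0],[0,0,0]]]'
python3 - <<'E'
from h import *
c=optics.read_camera("scene"); crop(c,"pics/s2.png",160,150,360,300,4)
E
```

```text
time_s: 8.05
tool_pos: [0.6583, -0.0204, 0.308]
tool_rot: [-156.2, 89.8, -159.2]
force: [-10.1, -0.3, 0.2]
grip_width: 0.0137
```

View pics/s2.png

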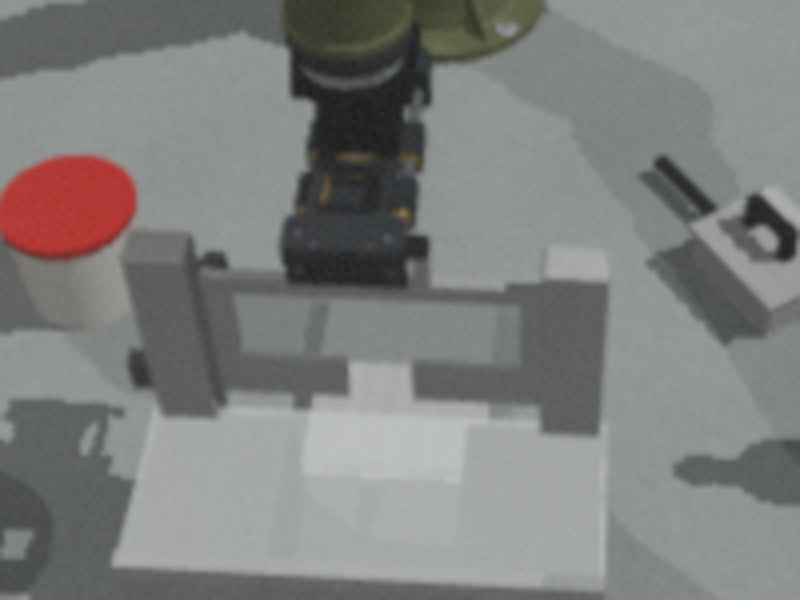

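```bash
python3 -m pendant '[[40,[0,0,0],[0,0,0]],[50,[0,0,0],[0,0,0]],[60,[0,0,0],[0,0,0]],[60,[-20,0,0],[0,0,0]],[60,[-60,0,0],[0,0,0]],[60,[-100,0,0],[0,0,0]],[60,[-100,0,-40],[0,0,0]],[60,[-100,0,-80],[0,0,0]]]'
python3 - <<'E'
from h import *
print(telemetry.get_obs()["qpos"].round(1))
c=optics.read_camera("side"); crop(c,"pics/sd2.png",120,60,320,260,3)
W=cloud(c).reshape(-1,3); W=W[~np.isnan(W[:,0])]
s=W[(W[:,2]>.28)&(W[:,2]<.325)&(abs(W[:,0]-.66)<.03)&(abs(W[:,1]+.02)<.05)]
print(len(s),np.percentile(s,[2,50,98],axis=0).round(4) if len(s) else "")
a=np.radians(32); 
plan([[.415,.307,.30],[.415,.307,.20]],zax=[-np.sin(a),np.cos(a),0])
E
```

```text
time_s: 8.77
tool_pos: [0.5842, -0.0151, 0.4098]
tool_rot: [31.9, 89.4, 29.0]
force: [-1.2, 0.7, 1.9]
grip_width: 0.0566
[ 38.6  13.3 -48.8  74.5   9.8  96.  -11.2]
182 [[ 0.6493 -0.0589  0.2818]
 [ 0.6557 -0.0022  0.3069]
 [ 0.6658  0.0238  0.3133]]
tool axes [[-0.002, -0.003, -1.0], [0.048, 0.999, -0.003], [0.999, -0.048, -0.001]]
at [ 0.5741 -0.0133  0.4079] cab [-0.0852  0.0034  0.4079]
shift mm [107.1, 312.7, -174.1] dist 374
shift mm [207.1, 313.0, -174.0] dist 414
rotvec [0.964, 0.0, 0.004] deg 55.2
```

View pics/sd2.png

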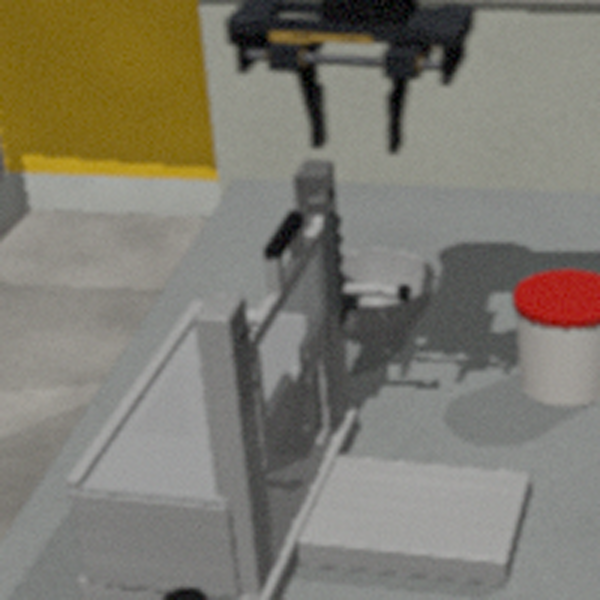

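```bash
python3 -m pendant '[[50,[10,30,-20],[0.1,0,0]],[50,[20,62,-40],[0.2,0,0]],[50,[30,94,-60],[0.3,0,0]],[50,[40,126,-80],[0.4,0,0]],[50,[50,158,-98],[0.5,0,0]],[50,[60,190,-114],[0.6,0,0]],[50,[70,222,-130],[0.7,0,0]],[50,[80,254,-146],[0.8,0,0]],[50,[90,286,-162],[0.9,0,0]],[50,[107,313,-174],[0.964,0,0]]]'
python3 -m pendant '[[50,[40,0,0],[0,0,0]],[50,[60,0,0],[0,0,0]],[50,[60,0,0],[0,0,0]],[50,[60,0,0],[0,0,0]]]'
python3 - <<'E'
from h import *
c=optics.read_camera("wrist"); cv2.imwrite("pics/w3.png",c["image"])
W=cloud(c).reshape(-1,3); W=W[~np.isnan(W[:,0])]
for z0,z1 in [(.076,.09),(.045,.056)]:
    s=W[(W[:,2]>z0)&(W[:,2]<z1)&(abs(W[:,0]-.415)<.1)&(abs(W[:,1]-.307)<.1)]
    print(len(s),cv2.minAreaRect((s[:,:2]*1000).astype(np.float32)),np.median(s[:,2]))
a=np.radians(32); 
plan([[.415,.307,.078]],zax=[-np.sin(a),np.cos(a),0])
E
```

```text
time_s: 9.65
tool_pos: [0.4228, 0.309, 0.3013]
tool_rot: [75.4, 89.6, 17.0]
force: [1.1, 1.3, -0.1]
grip_width: 0.05
time_s: 9.98
tool_pos: [0.4234, 0.3057, 0.2394]
tool_rot: [80.2, 89.9, 22.0]
force: [0.9, -0.0, 0.3]
grip_width: 0.0502
936 ((413.8629150390625, 306.9231872558594), (59.005531311035156, 13.590667724609375), 31.751056671142578) 0.08491947086349153
10194 ((417.83721923828125, 308.8461608886719), (119.91565704345703, 99.99735260009766), 32.278499603271484) 0.050064318645041905
tool axes [[0.003, 0.001, -1.0], [0.85, 0.527, 0.003], [0.527, -0.85, 0.0]]
at [0.4241 0.306  0.2405] cab [-0.2517  0.3145  0.2405]
shift mm [162.5, -7.7, -5.7] dist 163
rotvec [-0.004, 0.0, -0.003] deg 0.3
```

View pics/w3.png

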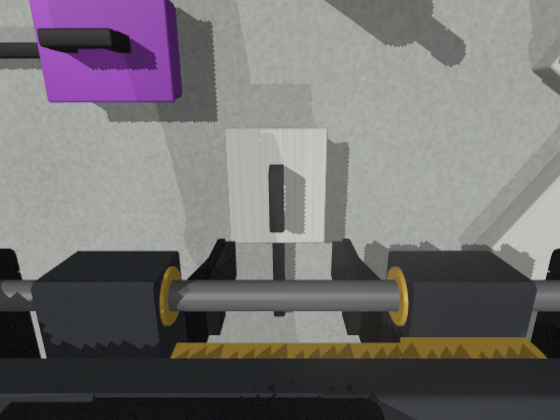

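```bash
python3 -m pendant '[[50,[40,-8,-6],[0,0,0]],[50,[80,-8,-6],[0,0,0]],[50,[120,-8,-6],[0,0,0]],[50,[150,-8,-6],[0,0,0]],[50,[161,-8,-6],[0,0,0]],[50,[161,-8,-6],[0,0,0]],[0,[161,-8,-6],[0,0,0]],[0,[161,-8,-6],[0,0,0]],[0,[161,-8,-6],[0,0,0]],[0,[161,-8,-6],[0,0,0]]]' 50
python3 -m pendant '[[0,[0,0,0],[0,0,0]],[0,[0,0,0],[0,0,0]],[0,[0,0,0],[0,0,0]],[0,[0,0,0],[0,0,0]]]' 50
```

```text
time_s: 10.87
tool_pos: [0.4143, 0.3069, 0.0794]
tool_rot: [76.3, 89.8, 18.1]
force: [-0.2, 0.1, 0.1]
grip_width: 0.0314
time_s: 11.2
tool_pos: [0.4129, 0.307, 0.078]
tool_rot: [135.5, 89.9, 77.3]
force: [-0.3, 2.0, 2.5]
grip_width: 0.0138
```

```bash
python3 -m pendant '[[0,[-10,0,0],[0,0,0]],[0,[-25,0,0],[0,0,0]],[0,[-45,0,0],[0,0,0]],[0,[-65,0,0],[0,0,0]],[0,[-80,0,0],[0,0,0]],[0,[-85,0,0],[0,0,0]],[0,[-85,0,0],[0,0,0]]]' 60
python3 - <<'E'
from h import *
print(telemetry.get_obs()["force"],telemetry.get_obs()["qpos"].round(1))
plan([cab(-.115,0,.165),cab(-.115,0,.11)],zax=CY)
c=optics.read_camera("side"); cv2.imwrite("pics/sd3.png",c["image"])
E
```

```text
time_s: 11.78
tool_pos: [0.4134, 0.3059, 0.1632]
tool_rot: [41.2, 89.9, -17.0]
force: [0.8, -0.3, -6.4]
grip_width: 0.0132
[ 0.75351961 -0.2518535  -6.44268042] [  16.    11.9  -60.6  106.3   11.2   68.2 -106.5]
tool axes [[0.002, -0.0, -1.0], [0.85, 0.526, 0.001], [0.526, -0.85, 0.001]]
at [0.4134 0.3059 0.1632] cab [-0.2624  0.3138  0.1632]
shift mm [-1.4, -57.9, 341.8] dist 347
shift mm [53.6, -57.9, 341.8] dist 351
rotvec [0.607, 0.001, -0.001] deg 34.8
```

View pics/sd3.png

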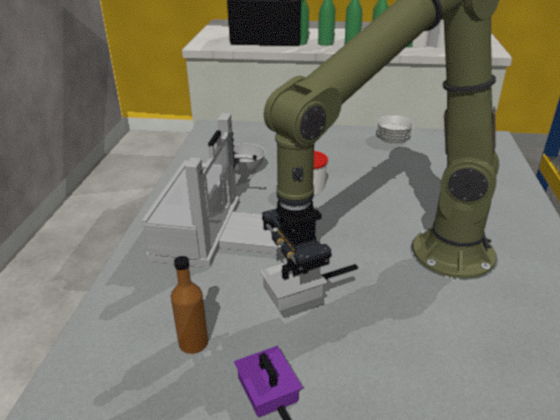

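```bash
python3 -m pendant '[[0,[0,-3,15],[0.03,0,0]],[0,[0,-7,40],[0.09,0,0]],[0,[0,-12,70],[0.15,0,0]],[0,[0,-17,100],[0.21,0,0]],[0,[0,-22,130],[0.27,0,0]],[0,[0,-27,160],[0.33,0,0]],[0,[0,-32,190],[0.39,0,0]],[0,[0,-37,220],[0.45,0,0]],[0,[0,-42,250],[0.50,0,0]],[0,[0,-47,280],[0.55,0,0]]]'
python3 - <<'E'
from h import *
print(telemetry.get_obs()["qpos"].round(1))
plan([cab(-.115,0,.165),cab(-.115,0,.11)],zax=CY)
E
```

```text
time_s: 12.67
tool_pos: [0.5195, 0.0416, 0.1606]
tool_rot: [-84.7, 89.8, -174.5]
force: [0.7, 0.1, -5.9]
grip_width: 0.0133
[  35.4   10.2  -46.5  105.7    7.9   67.7 -103.6]
tool axes [[-0.004, -0.0, -1.0], [1.0, 0.002, -0.004], [0.002, -1.0, 0.0]]
at [0.5195 0.0416 0.1606] cab [-0.1426  0.0554  0.1606]
shift mm [-4.5, 24.5, 56.8] dist 62
shift mm [50.5, 24.7, 56.8] dist 80
rotvec [0.055, 0.0, 0.004] deg 3.1
```

```bash
python3 -m pendant '[[0,[-2,8,20],[0.02,0,0]],[0,[-4,16,38],[0.04,0,0]],[0,[-4,22,52],[0.055,0,0.003]],[0,[-4,24,57],[0.055,0,0.003]],[0,[-4,24,57],[0.055,0,0.003]],[0,[-4,24,57],[0.055,0,0.003]]]'
python3 - <<'E'
from h import *
plan([cab(-.115,0,.165),cab(-.115,0,.11)],zax=CY)
c=optics.read_camera("side"); cv2.imwrite("pics/sd4.png",c["image"])
W=cloud(c).reshape(-1,3); W=W[~np.isnan(W[:,0])]
E
```

```text
time_s: 13.17
tool_pos: [0.5443, -0.0118, 0.1663]
tool_rot: [127.2, 89.9, 34.4]
force: [-0.8, -0.0, -6.2]
grip_width: 0.0134
tool axes [[0.002, 0.001, -1.0], [0.999, -0.048, 0.002], [-0.048, -0.999, -0.001]]
at [ 0.5443 -0.0118  0.1663] cab [-0.115   0.0034  0.1663]
shift mm [1.3, -0.0, 3.4] dist 4
shift mm [56.3, -0.1, 3.5] dist 56
rotvec [0.004, -0.001, -0.002] deg 0.3
```

View pics/sd4.png

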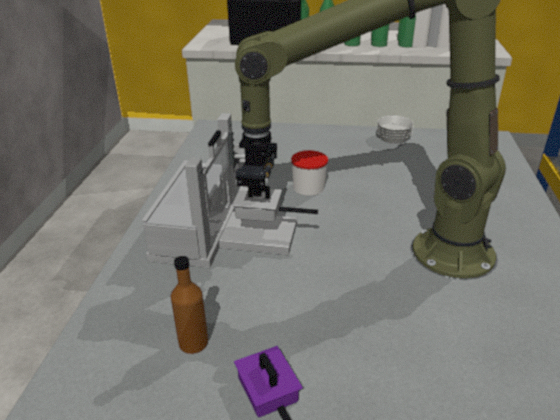

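```bash
python3 -m pendant '[[0,[12,0,3],[0,0,0]],[0,[26,0,3],[0,0,0]],[0,[40,0,3],[0,0,0]],[0,[50,0,3],[0,0,0]],[0,[54,0,3],[0,0,0]],[0,[56,0,3],[0,0,0]],[0,[57,0,3],[0,0,0]],[0,[58,0,3],[0,0,0]],[0,[59,0,3],[0,0,0]],[0,[59,0,3],[0,0,0]]]'
```

```text
time_s: 14.05
tool_pos: [0.5455, -0.0164, 0.1082]
tool_rot: [89.6, 89.7, -3.3]
force: [1.1, 0.2, -5.9]
grip_width: 0.0131
```

```bash
python3 -m pendant '[[0,[1,0,0],[0,0,0]],[0,[1,0,0],[0,0,0]],[0,[2,0,0],[0,0,0]],[0,[2,0,0],[0,0,0]]]'
python3 -m pendant '[[0,[1,0,0],[0,0,0]],[0,[1,0,0],[0,0,0]]]'
```

```text
time_s: 14.38
tool_pos: [0.5457, -0.0165, 0.1079]
tool_rot: [76.4, 89.7, -16.5]
force: [-4.4, 0.5, 10.9]
grip_width: 0.0135
time_s: 14.55
tool_pos: [0.5458, -0.0164, 0.1079]
tool_rot: [68.7, 89.7, -24.2]
force: [-7.8, -0.3, 17.3]
grip_width: 0.0133
```

```bash
python3 -m pendant '[[20,[-2,0,0],[0,0,0]],[40,[-2,0,0],[0,0,0]],[50,[-2,0,0],[0,0,0]],[50,[-2,0,0],[0,0,0]],[50,[-30,0,0],[0,0,0]],[50,[-65,0,0],[0,0,0]],[50,[-90,-20,0],[0.1,0,0]],[50,[-90,-50,0],[0.2,0,0]],[50,[-90,-60,0],[0.3,0,0]],[50,[-90,-60,0],[0.4,0,0]]]'
python3 - <<'E'
from h import *
print(telemetry.get_obs()["qpos"].round(1))
plan([cab(-.115,0,.165),cab(-.115,0,.11)],zax=CY)
for n in ["side","scene"]:
    c=optics.read_camera(n); cv2.imwrite(f"pics/{n}5.png",c["image"])
    W=cloud(c).reshape(-1,3); W=W[~np.isnan(W[:,0])]
    for z0,z1 in [(.074,.085),(.106,.118)]:
        s=W[(W[:,2]>z0)&(W[:,2]<z1)&(W[:,0]>.45)&(W[:,0]<.63)&(abs(W[:,1]+.015)<.09)]
        if len(s)>5:
            r=cv2.minAreaRect((s[:,:2]*1000).astype(np.float32)); print(n,len(s),r,tocab([r[0][0]/1e3,r[0][1]/1e3,0]))
E
```

```text
time_s: 15.38
tool_pos: [0.4828, -0.0135, 0.1946]
tool_rot: [72.5, 89.8, -43.6]
force: [0.8, -0.9, -0.2]
grip_width: 0.0496
[  41.3    1.3  -43.   108.4    1.1   70.4 -118.2]
tool axes [[0.003, -0.003, -1.0], [0.898, -0.44, 0.004], [-0.44, -0.898, 0.001]]
at [ 0.4828 -0.0135  0.1946] cab [-0.1764 -0.0015  0.1946]
shift mm [29.8, 55.7, -25.5] dist 68
shift mm [84.8, 55.6, -25.6] dist 105
rotvec [-0.403, 0.002, -0.003] deg 23.1
side 718 ((549.868896484375, -13.485679626464844), (104.69010925292969, 120.353515625), 87.46739196777344) [-0.10938528  0.00199227  0.        ]
side 103 ((544.146484375, -15.438593864440918), (26.176822662353516, 58.77558898925781), 88.12384033203125) [-0.11499764 -0.00025746  0.        ]
scene 126 ((599.5088500976562, -30.614952087402344), (34.6680908203125, 49.01991653442383), 3.0622434616088867) [-0.05891688 -0.01251558  0.        ]
```

View pics/side5.png

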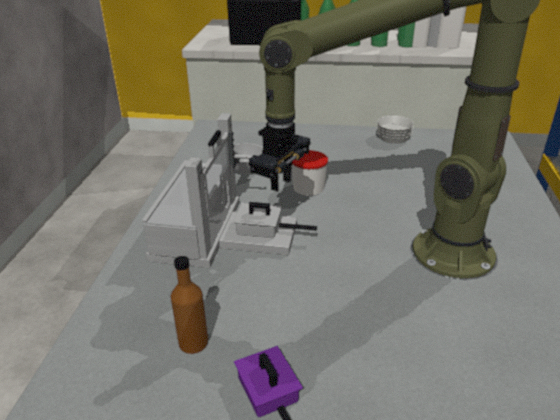

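```bash
python3 -m pendant '[[50,[0,0,0],[-0.12,0,0]],[50,[0,0,0],[-0.24,0,0]],[50,[0,0,0],[-0.36,0,0]],[50,[0,0,0],[-0.48,0,0]],[50,[0,0,0],[-0.6,0,0]],[50,[0,0,0],[-0.72,0,0]],[50,[0,0,0],[-0.84,0,0]],[50,[0,0,0],[-0.96,0,0]],[50,[0,0,0],[-1.08,0,0]],[50,[0,0,0],[-1.2,0,0]]]'
python3 -m pendant '[[50,[0,0,0],[-0.12,0,0]],[50,[0,0,0],[-0.24,0,0]],[50,[0,0,0],[-0.36,0,0]],[50,[0,0,0],[-0.48,0,0]],[50,[0,0,0],[-0.6,0,0]],[50,[0,0,0],[-0.72,0,0]],[50,[0,0,0],[-0.84,0,0]],[50,[0,0,0],[-0.96,0,0]],[50,[0,0,0],[-1.08,0,0]],[50,[0,0,0],[-1.2,0,0]]]'
python3 -m pendant '[[50,[0,0,0],[-0.12,0,0]],[50,[0,0,0],[-0.24,0,0]],[50,[0,0,0],[-0.36,0,0]],[50,[0,0,0],[-0.48,0,0]],[50,[0,0,0],[-0.6,0,0]],[50,[0,0,0],[-0.72,0,0]],[50,[0,0,0],[-0.84,0,0]],[50,[0,0,0],[-0.96,0,0]],[50,[0,0,0],[-1.04,0,0]]]'
python3 - <<'E'
from h import *
print(telemetry.get_obs()["qpos"].round(1))
plan([cab(-.205,0,.12),cab(-.205,0,.056)],zax=CY)
c=optics.read_camera("wrist"); cv2.imwrite(f"pics/w5.png",c["image"])
E
```

```text
time_s: 16.32
tool_pos: [0.4851, -0.0133, 0.194]
tool_rot: [62.5, 89.8, 16.0]
force: [0.2, 0.2, -0.8]
grip_width: 0.0502
time_s: 17.15
tool_pos: [0.485, -0.0133, 0.194]
tool_rot: [-6.7, 89.8, 15.6]
force: [0.5, 0.5, -0.4]
grip_width: 0.0497
time_s: 17.9
tool_pos: [0.4851, -0.0133, 0.1941]
tool_rot: [-65.8, 89.8, 16.1]
force: [-0.2, -0.8, 1.1]
grip_width: 0.0499
[ 45.2   2.  -47.  108.1   1.5  70.4  79.5]
tool axes [[0.003, 0.001, -1.0], [-0.99, 0.142, -0.003], [0.142, 0.99, 0.001]]
at [ 0.4851 -0.0133  0.1941] cab [-0.1741 -0.0012  0.1941]
shift mm [74.0, 31.1, -1.7] dist 80
shift mm [138.0, 31.3, -1.7] dist 141
rotvec [-0.09, 0.001, 0.003] deg 5.2
```

View pics/w5.png

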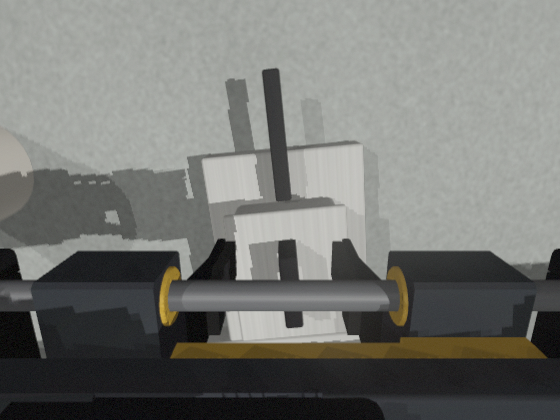

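The wrist view shows the pan on the sill, with the long handle running from (272,70) to (283,198) in clear view. I'll measure it and grip.

Run:
```python
from h import *
c=optics.read_camera("wrist"); W=cloud(c)
W=W[60:205,255:300].reshape(-1,3);W=W[~np.isnan(W[:,0])]
s=W[(W[:,2]>.046)&(W[:,2]<.057)]
r=cv2.minAreaRect((s[:,:2]*1000).astype(np.float32)); print(r,tocab([r[0][0]/1e3,r[0][1]/1e3,0]),len(s),np.median(s[:,2]))
C=np.array([tocab(q) for q in s]); print(np.percentile(C,[1,50,99],axis=0).round(4))
```

```text
((438.37353515625, -8.307777404785156), (24.3962459564209, 114.29576110839844), 85.1423568725586) [-0.22099883  0.00132786  0.        ] 2240 0.052121683295239696
[[-0.2771 -0.009   0.0481]
 [-0.2268 -0.002   0.0521]
 [-0.1645  0.005   0.0538]]
```

```bash
python3 -m pendant '[[40,[30,31,-3],[-0.09,0,0]],[40,[70,31,-3],[-0.09,0,0]],[40,[105,31,-3],[-0.09,0,0]],[40,[130,31,-3],[-0.09,0,0]],[40,[138,31,-3],[-0.09,0,0]],[30,[138,31,-3],[-0.09,0,0]],[0,[138,31,-3],[-0.09,0,0]],[0,[138,31,-3],[-0.09,0,0]],[0,[138,31,-3],[-0.09,0,0]],[0,[138,31,-3],[-0.09,0,0]]]' 15
python3 -m pendant '[[0,[0,0,0],[0,0,0]],[0,[0,0,0],[0,0,0]],[0,[0,0,0],[0,0,0]]]'
python3 - <<'E'
from h import *
plan([cab(-.13,0,.056)],zax=CY)
E
```

```text
time_s: 18.83
tool_pos: [0.4552, -0.0119, 0.0576]
tool_rot: [-97.1, 89.7, -10.7]
force: [0.4, 0.5, -0.0]
grip_width: 0.0145
time_s: 19.08
tool_pos: [0.4552, -0.012, 0.0575]
tool_rot: [-99.0, 89.7, -12.6]
force: [-0.2, -0.2, 7.0]
grip_width: 0.0139
tool axes [[0.005, -0.001, -1.0], [-0.998, 0.062, -0.005], [0.062, 0.998, -0.001]]
at [ 0.4552 -0.012   0.0575] cab [-0.204  -0.0014  0.0575]
shift mm [1.9, -74.0, 2.1] dist 74
rotvec [-0.009, -0.001, 0.005] deg 0.6
```

```bash
python3 -m pendant '[[0,[0,-7,0],[0,0,0]],[0,[0,-17,0],[0,0,0]],[0,[0,-27,1],[0,0,0]],[0,[0,-37,1],[0,0,0]],[0,[0,-47,1],[-0.005,0,0]],[0,[0,-57,1],[-0.009,0,0]],[0,[0,-67,2],[-0.009,0,0]],[0,[0,-74,2],[-0.009,0,0]],[0,[0,-74,2],[-0.009,0,0]]]' 20
python3 - <<'E'
from h import *
plan([cab(-.19,0,.056)],zax=CY)
c=optics.read_camera("side"); cv2.imwrite(f"pics/sd6.png",c["image"][100:320,100:400])
E
```

```text
time_s: 19.83
tool_pos: [0.5253, -0.0142, 0.0565]
tool_rot: [102.5, 89.7, -170.6]
force: [-8.4, -0.5, 9.5]
grip_width: 0.0138
tool axes [[-0.005, -0.001, -1.0], [-0.999, 0.053, 0.005], [0.053, 0.999, -0.001]]
at [ 0.5253 -0.0142  0.0565] cab [-0.1339 -0.      0.0565]
shift mm [0.8, 56.1, -0.0] dist 56
rotvec [-0.001, -0.001, -0.005] deg 0.3
```

View pics/sd6.png

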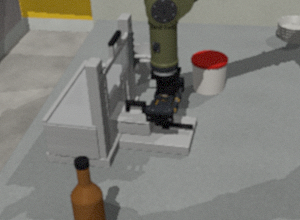

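```bash
python3 -m pendant '[[20,[0,0,0],[0,0,0]],[35,[0,0,0],[0,0,0]],[35,[0,0,0],[0,0,0]],[35,[0,20,0],[0,0,0]],[35,[0,45,0],[0,0,0]],[35,[0,58,0],[0,0,0]],[0,[0,58,0],[0,0,0]],[0,[0,58,0],[0,0,0]],[0,[0,58,0],[0,0,0]],[0,[0,58,0],[0,0,0]]]' 20
python3 -m pendant '[[0,[0,0,0],[0,0,0]],[0,[0,0,0],[0,0,0]]]'
python3 - <<'E'
from h import *
plan([cab(-.075,0,.056)],zax=CY)
c=optics.read_camera("side"); cv2.imwrite(f"pics/sd7.png",cv2.resize(c["image"][120:300,130:330],None,fx=3,fy=3))
E
```

```text
time_s: 20.72
tool_pos: [0.4714, -0.0113, 0.0567]
tool_rot: [-81.8, 89.7, 5.1]
force: [0.2, 0.4, 0.2]
grip_width: 0.0156
time_s: 20.88
tool_pos: [0.4713, -0.0112, 0.0566]
tool_rot: [-82.7, 89.7, 4.3]
force: [1.3, 0.2, -0.0]
grip_width: 0.0136
tool axes [[0.005, 0.0, -1.0], [-0.999, 0.053, -0.005], [0.053, 0.999, 0.001]]
at [ 0.4713 -0.0112  0.0566] cab [-0.1879  0.0002  0.0566]
shift mm [1.2, -112.9, -0.1] dist 113
rotvec [-0.0, 0.001, 0.005] deg 0.3
```

View pics/sd7.png

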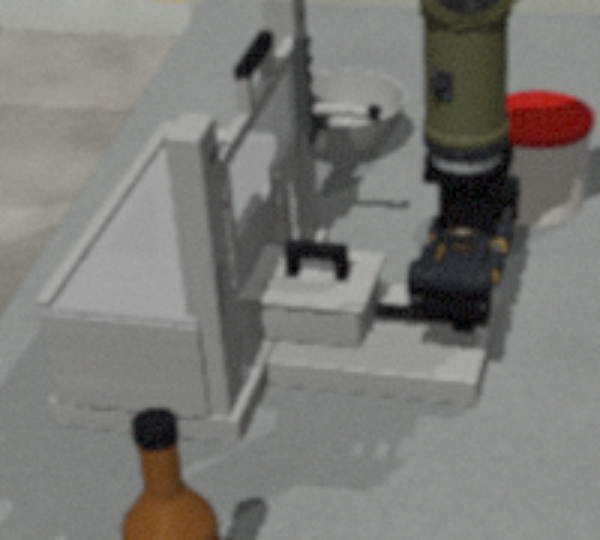

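```bash
python3 -m pendant '[[0,[0,-8,0],[0,0,0]],[0,[0,-19,0],[0,0,0]],[0,[0,-31,0],[0,0,0]],[0,[0,-43,0],[0,0,0]],[0,[0,-55,0],[0,0,0]],[0,[0,-67,0],[0,0,0]],[0,[0,-79,0],[0,0,0]],[0,[0,-90,0],[0,0,0]],[0,[0,-97,0],[0,0,0]],[0,[0,-97,0],[0,0,0]]]' 25
python3 - <<'E'
from h import *
plan([cab(-.075,0,.056)],zax=CY)
for n in ["side","scene"]:
    c=optics.read_camera(n); cv2.imwrite(f"pics/{n}8.png",cv2.resize(c["image"][120:300,130:330],None,fx=3,fy=3))
E
```

```text
time_s: 21.77
tool_pos: [0.5661, -0.016, 0.056]
tool_rot: [81.7, 89.9, 168.7]
force: [-4.3, -0.1, 5.4]
grip_width: 0.0138
tool axes [[-0.002, 0.0, -1.0], [-0.999, 0.053, 0.002], [0.053, 0.999, 0.0]]
at [ 0.5661 -0.016   0.056 ] cab [-0.0931  0.0003  0.056 ]
shift mm [-0.1, -18.1, -0.3] dist 18
rotvec [-0.0, 0.0, -0.002] deg 0.1
```

View pics/side8.png

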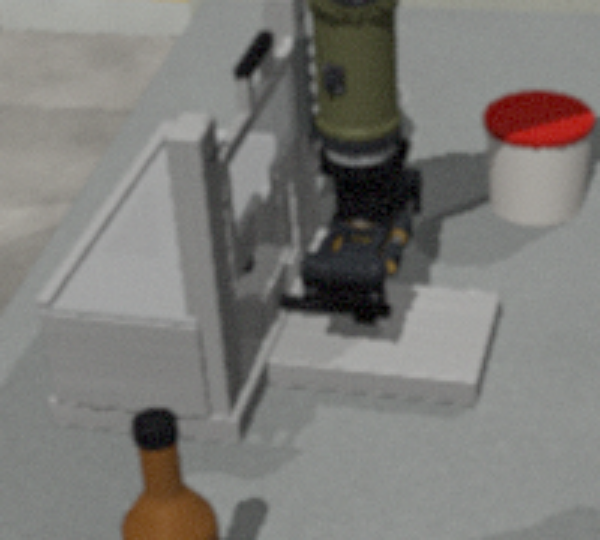

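View pics/scene8.png

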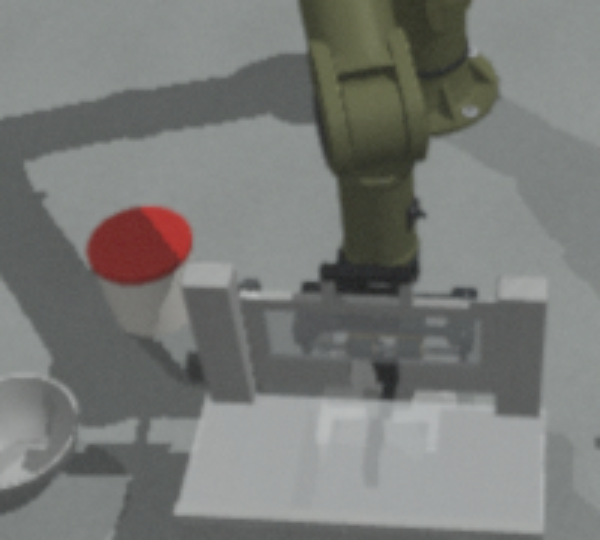

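```bash
python3 -m pendant '[[0,[0,-5,0],[0,0,0]],[0,[0,-9,0],[0,0,0]],[0,[0,-12,0],[0,0,0]],[0,[0,-14,0],[0,0,0]],[0,[0,-14,0],[0,0,0]]]'
python3 -m pendant '[[0,[0,-2,0],[0,0,0]],[0,[0,-4,0],[0,0,0]],[0,[0,-4,0],[0,0,0]]]'
```

```text
time_s: 22.28
tool_pos: [0.5784, -0.0167, 0.0559]
tool_rot: [96.5, 89.8, -176.6]
force: [-7.8, -0.3, 5.7]
grip_width: 0.0136
time_s: 22.53
tool_pos: [0.5823, -0.017, 0.0559]
tool_rot: [97.5, 89.8, -175.5]
force: [-6.7, -0.1, 6.1]
grip_width: 0.0138
```

```bash
python3 -m pendant '[[0,[0,-2,0],[0,0,0]],[0,[0,-4,0],[0,0,0]],[0,[0,-5,0],[0,0,0]],[0,[0,-5,0],[0,0,0]]]'
python3 -m pendant '[[0,[0,-1,0],[0,0,0]],[0,[0,-2,0],[0,0,0]],[0,[0,-2,0],[0,0,0]]]'
```

```text
time_s: 22.87
tool_pos: [0.5871, -0.0172, 0.0558]
tool_rot: [97.4, 89.8, -175.7]
force: [-8.2, 0.5, 6.1]
grip_width: 0.0139
time_s: 23.12
tool_pos: [0.589, -0.0173, 0.0558]
tool_rot: [97.5, 89.7, -175.5]
force: [-7.6, 0.5, 6.4]
grip_width: 0.0139
```

```bash
python3 -m pendant '[[0,[0,-1,0],[0,0,0]],[0,[0,-3,0],[0,0,0]],[0,[0,-3,0],[0,0,0]]]'
python3 -m pendant '[[0,[0,-1,0],[0,0,0]],[0,[0,-2,0],[0,0,0]],[0,[0,-2,0],[0,0,0]]]'
```

```text
time_s: 23.37
tool_pos: [0.5906, -0.0174, 0.0557]
tool_rot: [98.3, 89.6, -174.7]
force: [-11.8, 0.5, 9.8]
grip_width: 0.0139
time_s: 23.62
tool_pos: [0.5908, -0.0173, 0.0557]
tool_rot: [99.0, 89.3, -174.0]
force: [-16.5, 0.8, 13.3]
grip_width: 0.0138
```

```bash
python3 -m pendant '[[0,[0,3,0],[0,0,0]],[20,[0,4,0],[0,0,0]],[35,[0,4,0],[0,0,0]],[35,[0,4,0],[0,0,0]],[35,[0,25,0],[0,0,0]],[35,[0,50,0],[0,0,0]],[35,[0,60,0],[0,0,0]],[35,[-40,60,0],[0,0,0]],[10,[-80,60,0],[0,0,0]],[0,[-120,60,0],[0,0,0]]]'
python3 -m pendant '[[0,[-40,0,0],[0,0,0]],[0,[-80,0,0],[0,0,0]],[0,[-80,0,0],[0,0,0]]]'
python3 - <<'E'
from h import *
for n in ["side","scene"]:
    c=optics.read_camera(n); cv2.imwrite(f"pics/{n}9.png",cv2.resize(c["image"][120:300,130:330],None,fx=3,fy=3))
    print(n,[proj(c,cab(-.06,-.132,.189)),proj(c,cab(-.08,-.132,.189))])
    W=cloud(c).reshape(-1,3); W=W[~np.isnan(W[:,0])]; C=np.array([(W-ORG)@CX,(W-ORG)@CY,W[:,2]]).T
    for lab,b in [("knob",(-.09,-.03,-.22,-.09,.14,.23)),("handle",(-.16,-.03,-.03,.03,.04,.06))]:
        s=C[(C[:,0]>b[0])&(C[:,0]<b[1])&(C[:,1]>b[2])&(C[:,1]<b[3])&(C[:,2]>b[4])&(C[:,2]<b[5])]
        if len(s): print(lab,len(s),np.percentile(s,[2,50,98],axis=0).round(4).tolist())
plan([cab(-.068,-.09,.25),cab(-.068,-.09,.192)],zax=CY)
E
```

```text
time_s: 24.45
tool_pos: [0.5365, -0.0148, 0.1778]
tool_rot: [-81.8, 89.8, 5.2]
force: [1.6, -0.8, 0.1]
grip_width: 0.0279
time_s: 24.7
tool_pos: [0.5412, -0.0144, 0.2652]
tool_rot: [-95.5, 89.0, -8.5]
force: [1.6, 0.4, 1.0]
grip_width: 0.0091
side [(np.float64(249.7409468206057), np.float64(156.43768895183814)), (np.float64(256.37057318635965), np.float64(156.90407171841258))]
knob 58 [[-0.0712, -0.1315, 0.1828], [-0.0522, -0.1266, 0.191], [-0.0321, -0.1186, 0.1956]]
handle 106 [[-0.0895, -0.0073, 0.0416], [-0.0612, 0.0061, 0.0489], [-0.0315, 0.014, 0.0541]]
scene [(np.float64(213.31419328880534), np.float64(220.4279528835713)), (np.float64(214.49731733812553), np.float64(215.58676846913727))]
handle 42 [[-0.0861, -0.0073, 0.0451], [-0.0673, 0.0003, 0.0504], [-0.0463, 0.0063, 0.0546]]
tool axes [[0.008, -0.001, -1.0], [-0.999, 0.053, -0.008], [0.053, 0.999, -0.001]]
at [ 0.5381 -0.0149  0.2587] cab [-0.1211 -0.      0.2587]
shift mm [9.3, -53.0, -89.9] dist 105
shift mm [67.2, -52.6, -89.9] dist 124
rotvec [-0.001, -0.001, 0.008] deg 0.5
```

View pics/side9.png

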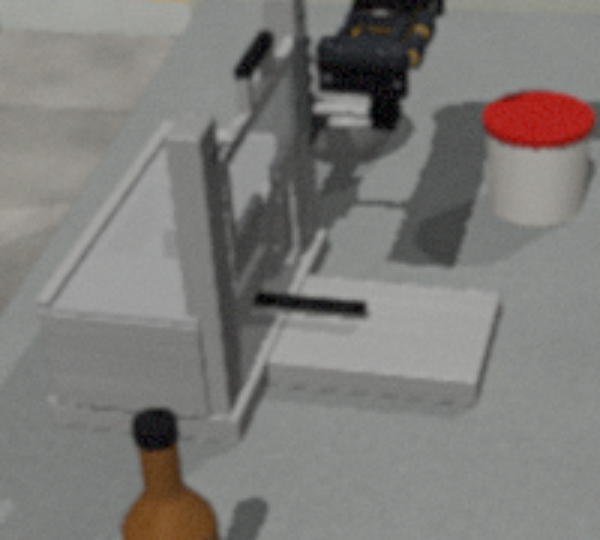

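View pics/scene9.png

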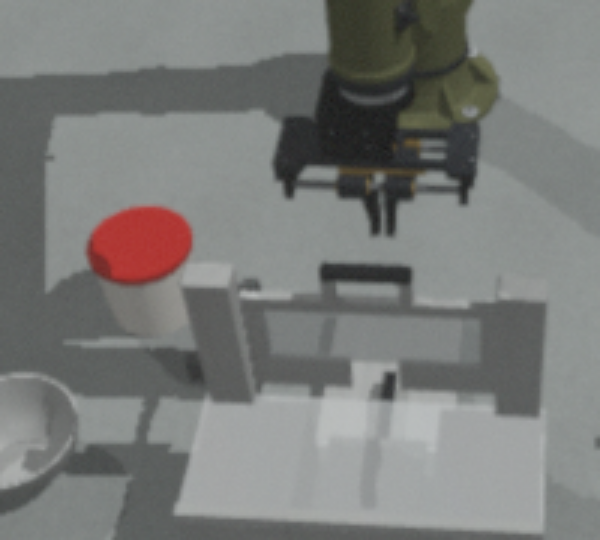

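The handle end reads x≈-0.09, so the pan origin is at about +0.08 and the pan is home. The knob reads (-0.06, -0.13, 0.19), which means the catch is in. Next I'll throw the catch.

```bash
python3 -m pendant '[[0,[0,-20,-35],[0,0,0]],[0,[0,-40,-70],[0,0,0]],[0,[5,-52,-86],[0,0,0.008]],[0,[9,-53,-88],[0,0,0.008]],[0,[35,-53,-88],[0,0,0.008]],[0,[60,-53,-88],[0,0,0.008]],[0,[67,-53,-88],[0,0,0.008]],[0,[67,-53,-88],[0,0,0.008]],[0,[67,-53,-88],[0,0,0.008]]]'
python3 - <<'E'
from h import *
plan([cab(-.068,-.165,.192)],zax=CY)
c=optics.read_camera("scene"); cv2.imwrite(f"pics/s10.png",cv2.resize(c["image"][150:300,160:330],None,fx=4,fy=4))
c=optics.read_camera("side"); cv2.imwrite(f"pics/sd10.png",cv2.resize(c["image"][60:240,150:350],None,fx=3,fy=3))
E
```

```text
time_s: 25.55
tool_pos: [0.5846, -0.1048, 0.1894]
tool_rot: [84.4, 89.7, 171.4]
force: [0.4, 0.0, 0.4]
grip_width: 0.0002
tool axes [[-0.006, 0.001, -1.0], [-0.999, 0.052, 0.006], [0.052, 0.999, 0.001]]
at [ 0.5846 -0.1048  0.1894] cab [-0.0699 -0.0874  0.1894]
shift mm [-2.6, -1.9, -77.6] dist 78
rotvec [0.001, 0.001, -0.006] deg 0.3
```

View pics/s10.png

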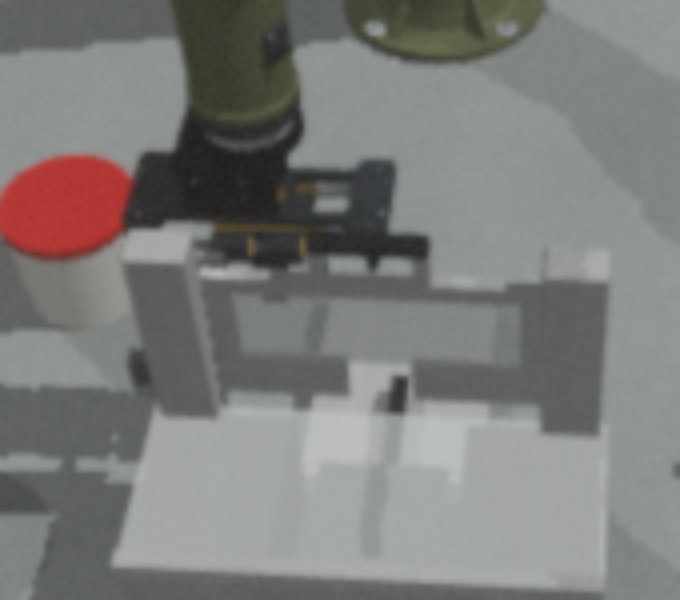

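View pics/sd10.png

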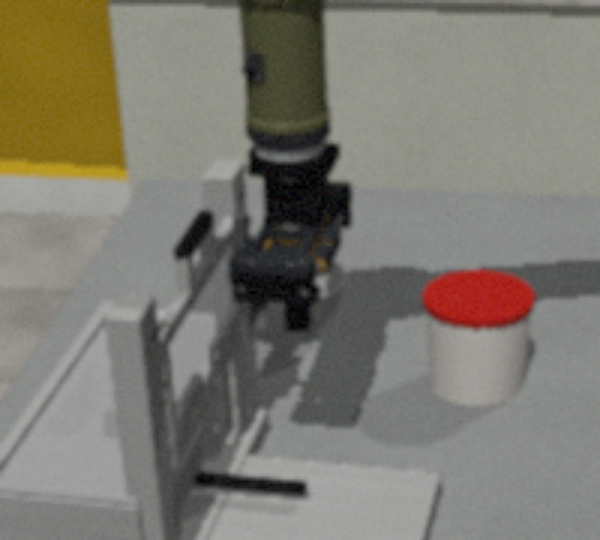

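```bash
python3 -m pendant '[[0,[0,0,-8],[0,0,0]],[0,[0,0,-18],[0,0,0]],[0,[0,0,-28],[0,0,0]],[0,[0,0,-38],[0,0,0]],[0,[0,0,-48],[0,0,0]]]'
python3 -m pendant '[[0,[0,0,-10],[0,0,0]],[0,[0,0,-20],[0,0,0]],[0,[0,0,-30],[0,0,0]],[0,[0,0,-33],[0,0,0]],[0,[0,0,-33],[0,0,0]]]'
python3 - <<'E'
from h import *
plan([cab(-.068,-.165,.192)],zax=CY)
c=optics.read_camera("scene"); cv2.imwrite(f"pics/s11.png",cv2.resize(c["image"][150:300,140:310],None,fx=4,fy=4))
E
```

```text
time_s: 26.07
tool_pos: [0.5833, -0.1358, 0.1927]
tool_rot: [13.7, 88.5, 101.3]
force: [-8.5, 44.1, 20.3]
grip_width: 0.0006
time_s: 26.48
tool_pos: [0.5815, -0.187, 0.1915]
tool_rot: [133.5, 89.8, -139.5]
force: [-0.1, -1.6, -0.4]
grip_width: 0.0007
tool axes [[-0.002, -0.002, -1.0], [-0.999, 0.052, 0.002], [0.052, 0.999, -0.002]]
at [ 0.5815 -0.187   0.1915] cab [-0.0687 -0.1697  0.1915]
shift mm [-0.6, -0.7, 4.7] dist 5
rotvec [0.001, -0.002, -0.002] deg 0.2
```

View pics/s11.png

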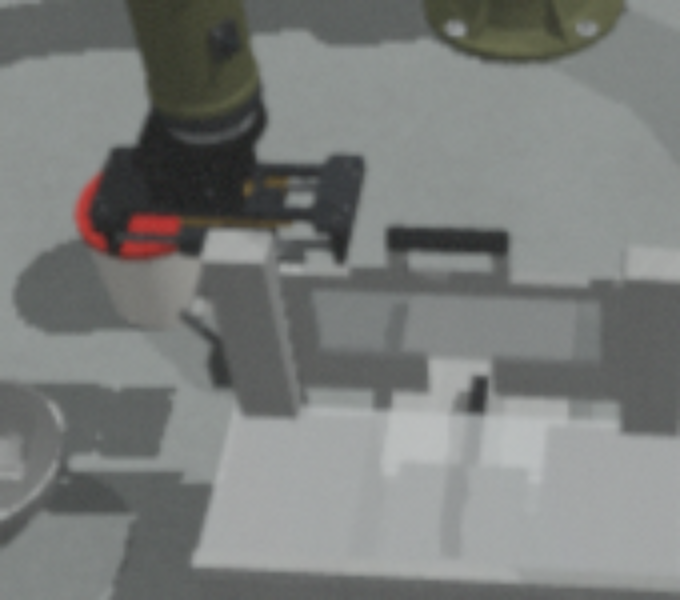

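```bash
python3 -m pendant '[[0,[0,0,30],[0,0,0]],[0,[0,0,65],[0,0,0]],[0,[-10,0,85],[0,0,0]],[0,[-45,0,90],[0,0,0]],[0,[-85,0,95],[0,0,0]],[0,[-125,0,110],[0,0,0]],[0,[-165,0,130],[0,0,0]],[0,[-175,0,165],[0,0,0]],[0,[-175,-30,170],[0,0,0]],[0,[-175,-68,170],[0,0,0]]]'
python3 - <<'E'
from h import *
plan([cab(0,0,.345),cab(0,0,.33)],zax=CY)
c=optics.read_camera("scene"); cv2.imwrite(f"pics/s12.png",cv2.resize(c["image"][130:300,140:330],None,fx=4,fy=4))
W=cloud(c).reshape(-1,3); W=W[~np.isnan(W[:,0])]; C=np.array([(W-ORG)@CX,(W-ORG)@CY,W[:,2]]).T
s=C[(abs(C[:,0])<.03)&(abs(C[:,1])<.06)&(C[:,2]>.285)&(C[:,2]<.325)]
print(len(s),np.percentile(s,[2,50,98],axis=0).round(4).tolist() if len(s) else "")
E
```

```text
time_s: 27.37
tool_pos: [0.6583, -0.0184, 0.3681]
tool_rot: [174.9, 89.9, -98.0]
force: [0.5, 0.4, 1.0]
grip_width: 0.0001
tool axes [[-0.0, -0.002, -1.0], [-0.999, 0.051, 0.0], [0.051, 0.999, -0.002]]
at [ 0.6583 -0.0184  0.3681] cab [-0.0008  0.0028  0.3681]
shift mm [23.1, -0.8, -2.7] dist 23
shift mm [38.1, -0.8, -2.7] dist 38
rotvec [0.001, -0.002, -0.0] deg 0.1
235 [[-0.0034, -0.0414, 0.2882], [0.0069, -0.0006, 0.3132], [0.0109, 0.0403, 0.3177]]
```

View pics/s12.png

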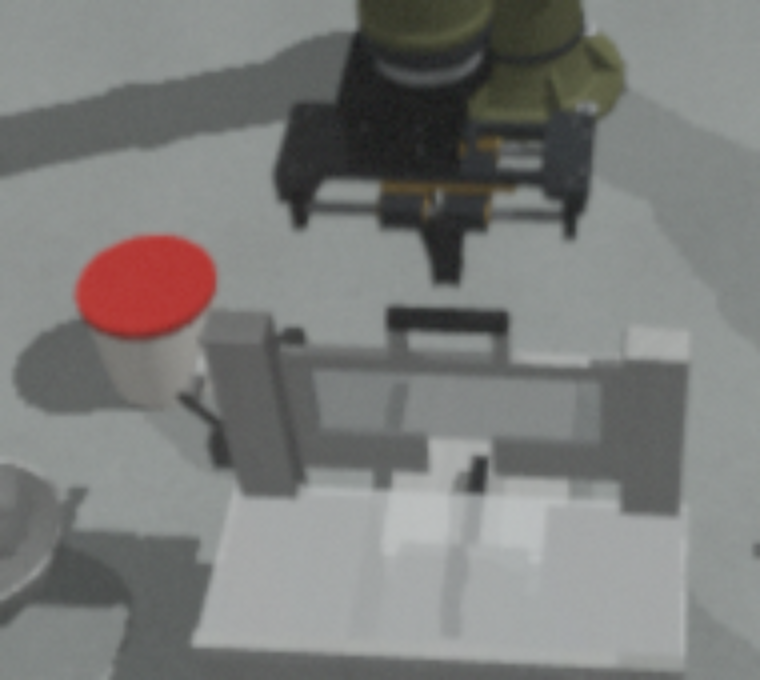

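Run:
```python
from h import *
for n in ["scene","side"]:
    c=optics.read_camera(n); W=cloud(c)
    print(n,"in",proj(c,cab(-.08,-.132,.189)),"out",proj(c,cab(-.08,-.199,.1975)),proj(c,cab(-.02,-.199,.1975)))
    if n=="scene":
        for (u,v) in [(212,214),(213,213),(212,215),(190,231),(188,229),(186,228)]: print(u,v,c["image"][v,u],tocab(W[v,u]).round(3))
        cv2.imwrite("pics/s13.png",cv2.resize(c["image"][195:260,165:245],None,fx=9,fy=9))
    else: cv2.imwrite("pics/sd13.png",cv2.resize(c["image"][100:220,180:320],None,fx=5,fy=5))
```

```text
scene in (np.float64(214.49731733812553), np.float64(215.58676846913727)) out (np.float64(192.58648438468924), np.float64(212.8499220110023)) (np.float64(188.18259705765598), np.float64(227.64881270447407))
212 214 [62 62 61] [-0.005 -0.113  0.279]
213 213 [63 63 63] [-0.009 -0.111  0.279]
212 215 [71 71 70] [-0.004 -0.113  0.276]
190 231 [93 94 91] [-0.173 -0.264 -0.003]
188 229 [77 79 78] [-0.014 -0.198  0.198]
186 228 [88 90 90] [-0.015 -0.204  0.201]
side in (np.float64(256.37057318635965), np.float64(156.90407171841258)) out (np.float64(260.9181995637319), np.float64(144.39912244149184)) (np.float64(241.71442108451586), np.float64(143.1245958150709))
```

View pics/s13.png

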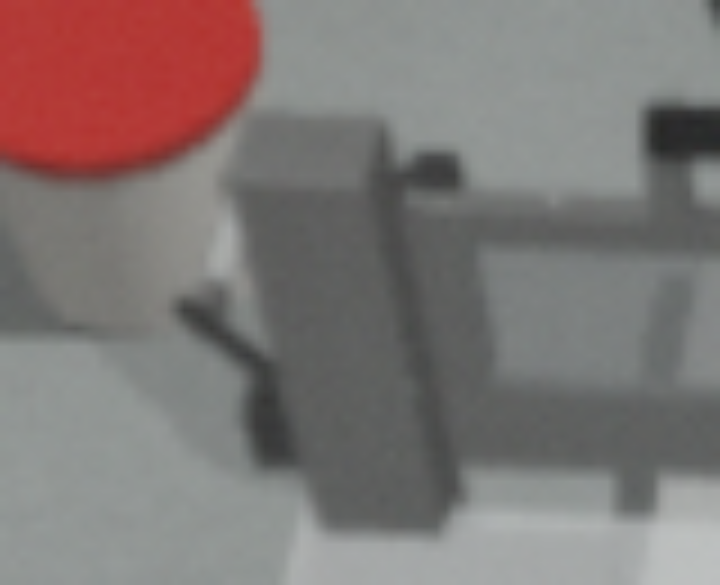

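View pics/sd13.png

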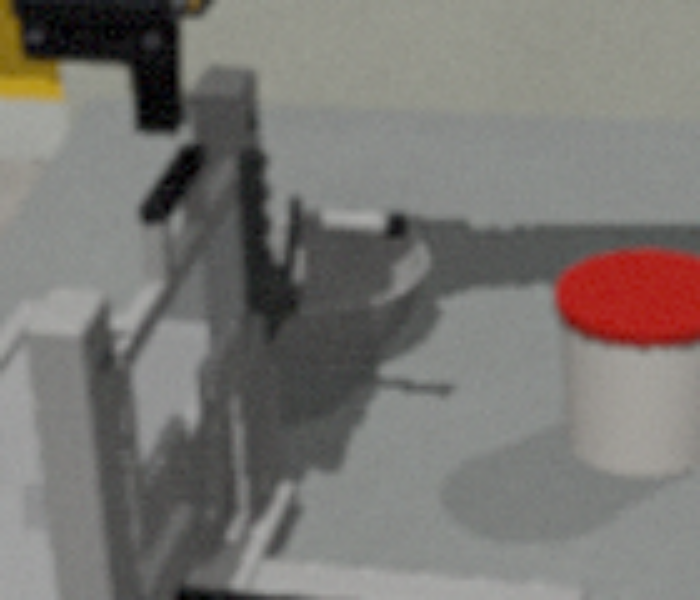

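The catch is confirmed out. In the side view the knob is at (259,145), against a predicted (261,144), and the strut depth is y≈-0.20, z≈0.20. The sash is still up, so I'll lower it by pressing gently on the bar.

```bash
python3 -m pendant '[[0,[15,0,-2],[0,0,0]],[0,[26,0,-3],[0,0,0]],[0,[32,0,-3],[0,0,0]],[0,[36,0,-3],[0,0,0]],[0,[40,0,-3],[0,0,0]],[0,[45,0,-3],[0,0,0]],[0,[50,0,-3],[0,0,0]],[0,[55,0,-3],[0,0,0]]]'
python3 - <<'E'
from h import *
plan([cab(0,0,.219)],zax=CY)
E
```

```text
time_s: 28.18
tool_pos: [0.6579, -0.0235, 0.3095]
tool_rot: [99.5, 89.8, -173.5]
force: [0.2, -2.0, 2.8]
grip_width: 0.0007
tool axes [[-0.004, -0.0, -1.0], [-0.999, 0.053, 0.004], [0.053, 0.999, -0.001]]
at [ 0.6579 -0.0235  0.3095] cab [-0.0009 -0.0024  0.3095]
shift mm [90.5, -1.3, 2.4] dist 91
rotvec [-0.001, -0.001, -0.004] deg 0.2
```

```bash
python3 -m pendant '[[0,[7,0,0],[0,0,0]],[0,[15,0,0],[0,0,0]],[0,[23,0,0],[0,0,0]],[0,[31,0,0],[0,0,0]],[0,[39,0,0],[0,0,0]],[0,[47,0,0],[0,0,0]],[0,[55,0,0],[0,0,0]],[0,[62,0,0],[0,0,0]]]'
python3 - <<'E'
from h import *
plan([cab(0,0,.219)],zax=CY)
c=optics.read_camera("side"); cv2.imwrite("pics/sd14.png",cv2.resize(c["image"][100:280,130:330],None,fx=3,fy=3))
E
```

```text
time_s: 28.85
tool_pos: [0.6576, -0.0229, 0.2463]
tool_rot: [84.8, 89.7, 171.8]
force: [1.0, -0.7, 1.9]
grip_width: 0.0
tool axes [[-0.005, 0.001, -1.0], [-0.999, 0.052, 0.005], [0.052, 0.999, 0.0]]
at [ 0.6576 -0.0229  0.2463] cab [-0.0013 -0.0018  0.2463]
shift mm [27.3, -1.4, 1.8] dist 27
rotvec [-0.0, 0.0, -0.005] deg 0.3
```

View pics/sd14.png

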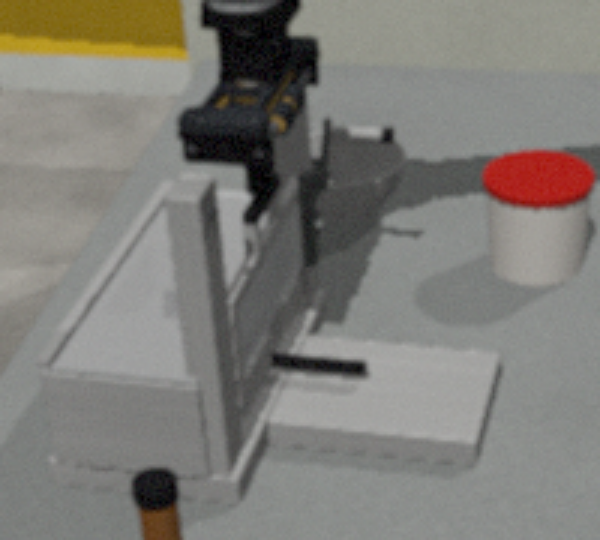

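Going well. The sash is following the fingers and is about 27 mm from shut.

```bash
python3 -m pendant '[[0,[6,0,0],[0,0,0]],[0,[12,0,0],[0,0,0]],[0,[18,0,0],[0,0,0]],[0,[23,0,0],[0,0,0]],[0,[26,0,0],[0,0,0]],[0,[27,0,0],[0,0,0]]]'
python3 -m pendant '[[0,[1,0,0],[0,0,0]],[0,[2,0,0],[0,0,0]],[0,[2,0,0],[0,0,0]]]'
```

```text
time_s: 29.4
tool_pos: [0.657, -0.0228, 0.2195]
tool_rot: [85.6, 89.6, 172.6]
force: [-3.8, 0.5, 4.8]
grip_width: 0.0001
time_s: 29.65
tool_pos: [0.657, -0.0227, 0.2195]
tool_rot: [91.5, 89.7, 178.5]
force: [-4.1, 0.1, 5.9]
grip_width: -0.0
```

```bash
python3 -m pendant '[[0,[2,0,0],[0,0,0]],[0,[3,0,0],[0,0,0]],[0,[3,0,0],[0,0,0]]]'
python3 -m pendant '[[0,[-10,0,0],[0,0,0]],[0,[-40,0,0],[0,0,0]],[0,[-80,0,0],[0,0,0]],[0,[-120,0,0],[0,0,0]],[0,[-120,40,0],[0,0,0]],[0,[-120,80,0],[0,0,0]],[0,[-120,120,0],[0,0,0]],[0,[-120,120,0],[0,0,0]],[0,[-120,120,0],[0,0,0]]]'
python3 - <<'E'
from h import *
for n in ["scene","side"]:
    c=optics.read_camera(n); W=cloud(c).reshape(-1,3); W=W[~np.isnan(W[:,0])]; C=np.array([(W-ORG)@CX,(W-ORG)@CY,W[:,2]]).T
    for lab,b in [("bar",(-.015,.015,-.045,.045,.18,.23)),("handle",(-.16,-.02,-.03,.03,.04,.06))]:
        s=C[(C[:,0]>b[0])&(C[:,0]<b[1])&(C[:,1]>b[2])&(C[:,1]<b[3])&(C[:,2]>b[4])&(C[:,2]<b[5])]
        if len(s): print(n,lab,len(s),np.percentile(s,[2,50,98],axis=0).round(4).tolist())
    for k in ["tub","oil","bowl"]:
        for r in models.masks_of(n,k)[:1]:
            p=cloud(c)[r["pixels"]]; p=p[~np.isnan(p[:,0])]
            print(n,k,np.median(p,axis=0).round(3).tolist())
    cv2.imwrite(f"pics/{n}15.png",c["image"] if n=="side" else cv2.resize(c["image"][150:330,120:360],None,fx=3,fy=3))
E
```

```text
time_s: 29.9
tool_pos: [0.6571, -0.0227, 0.2193]
tool_rot: [105.6, 89.8, -167.4]
force: [-8.9, -0.6, 17.9]
grip_width: 0.0005
time_s: 30.65
tool_pos: [0.537, -0.017, 0.3367]
tool_rot: [148.0, 89.7, -125.1]
force: [0.5, -0.1, -0.4]
grip_width: 0.0006
scene bar 183 [[-0.0035, -0.0409, 0.1823], [0.0067, 0.0009, 0.1986], [0.0106, 0.041, 0.2039]]
scene tub [0.46, -0.309, 0.109]
scene oil [0.654, 0.399, 0.12]
scene bowl [0.643, -0.433, 0.034]
side bar 131 [[-0.0084, -0.037, 0.1811], [-0.0042, 0.0128, 0.1987], [0.0051, 0.0437, 0.2028]]
side handle 120 [[-0.0897, -0.0063, 0.0403], [-0.0565, 0.0057, 0.0488], [-0.0219, 0.0123, 0.0542]]
side tub [0.423, -0.271, 0.086]
side oil [0.624, 0.432, 0.123]
side bowl [0.646, -0.45, 0.043]
```

View pics/side15.png

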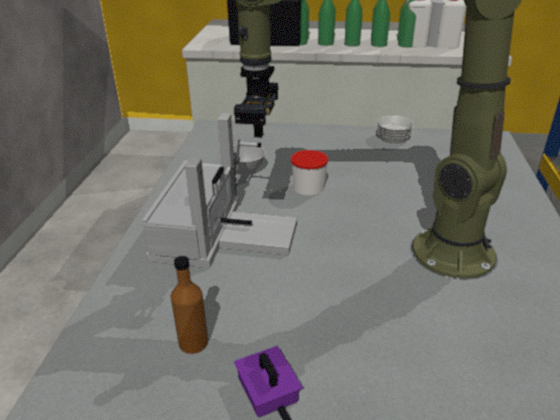

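View pics/scene15.png

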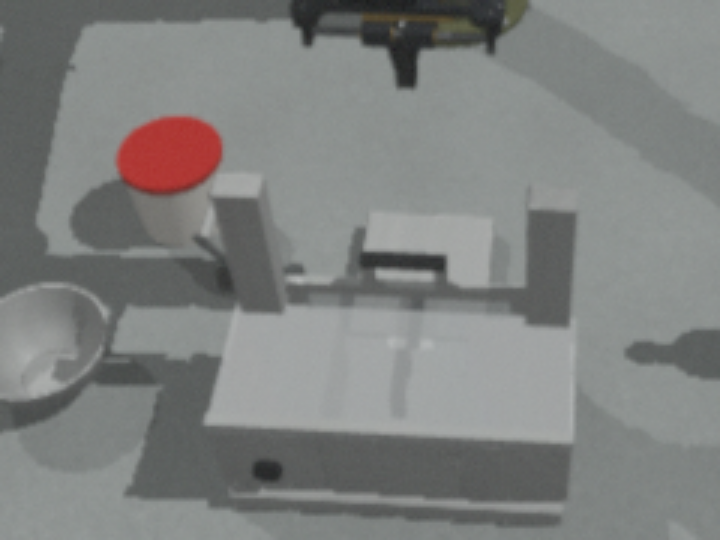

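The sash is shut: the bar top reads 0.203, against 0.202 when fully shut. The handle end is at x=-0.09, and the tub, bottle and bowl haven't moved. The robot is clear, so I'm handing in.

```bash
python3 -c "
from cell import env
print(env.sign_off())"
```

```text
the job is handed in; nothing more can be done
None
```

The job is done and handed in at about 31 s of the 72 s allowed; the system gives no verdict. I raised the sash to about 0.11 m with the catch in and set the pan level on the sill. I then slid it in by its long handle to the back stop, threw the catch outward, and pressed the sash down gently until it shut.

Last checks before hand-in:
- **Sash:** the bar top reads 0.203 m, against 0.202 m when fully shut, and it did not move when pressed further.
- **Pan:** the end of its long handle is at cabinet x ≈ -0.09 m, sticking out through the slot. That puts the pan origin at about 0.08 m, fully home.
- **Catch:** it stayed out.
- **Tub, bottle and bowl:** they read within a few millimetres of where they started.
- **Robot:** it was clear of everything.

**Wrist force when throwing the catch:** it briefly read about 44 N while the fingertips were freeing the catch. That is under the 120 N wrist limit. The 40 N limit is worded for the arm and the gripper's body; I took it not to cover the fingers.

**Side-camera offset:** it put the handle about 6 mm to the left of centre, where the scene camera showed it centred. Either position fits the slot.

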